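# Jack the sagging infeed roller table level and hold it

### The job

The free end of the small hinged roller table has sagged. Put the round rubber pad into the round cup on the jack's saddle and let go of it, bring the jack, standing flat on the bench, to where the pad is centred under the table's marked lift point, then press the jack's handle right down so that the jack alone raises the table to level. Finish while still holding the handle down (it springs back if released), and leave the square pad, the torch and the glue bottle where they are.

Things in the scene. Friction and masses are not known exactly. Their poses are not given: they have to be found in the camera images.
- round_pad_center (a point): centre (half-way up) of the loose round black rubber pad, a plain disc 44 mm in diameter and 22 mm high, 0.04 kg, that lies flat on the bench; its z axis is the disc's axis. One of two black pads; the other is square
- square_pad_center (a point): centre (half-way up) of the square black rubber pad, 44 x 44 x 22 mm, a bystander that does not fit the saddle
- jack: the grey lever jack, loose on the bench, 0.9 kg in all; base plate 290 x 84 x 12 mm. Origin: centre of the underside of the base plate. Its +x axis points along the jack to the saddle end, -x to the handle end, z up. Highest at the handle's pad (about 140 mm while up)
- grip_plate (a point): point on the jack's upright steel grip plate by which it is moved, 18 mm below the plate's top; lies 25 mm ahead (+x) of the jack's origin and 92 mm above the bench. The plate is 12 mm thick (along the jack's y), 36 mm long (along x), its top 110 mm above the bench. It stands upright from the base and is fixed to it
- saddle_floor (a point): centre of the inner floor of the round steel cup (saddle) on the jack, 110 mm ahead (+x) of the jack's origin, 45 mm above the bench with the handle up. Cup: 64 mm across, inside 49 mm wide at the floor flaring to 56 mm at the rim, 8 mm deep, so a pad in it stands out by 14 mm. It rises straight up as the handle goes down, 30 mm for the full stroke
- handle_pad (a point): middle of the top of the rubber press pad (46 mm along the jack, 44 wide, 10 thick) at the handle's end; moves with it. Starts up, about 136 mm above the bench; pressed, it swings down 0.60 rad in the jack's x-z plane about the handle's pivot to a stop, there about 64 mm above the bench and 16 mm farther from the saddle. A spring and the load push it up with about 2 to 10 N
- pump_handle: the jack's pump handle, a flat steel lever on a level pivot; origin at the pivot, which lies 15 mm behind (-x of) the jack's origin and 70 mm above the bench. Axes parallel to the jack's while the handle is up; full stroke turns it 0.60 rad about its own y axis
- lift_point (a point): the marked lift point: centre of the underside of the round steel boss (24 mm wide, 10 high) under the steel lug on the table's free end; a round raised mark is on the lug's top straight above. The lug is 44 mm wide and ends 25 mm beyond this point. Sagged it is 77 mm above the bench (10 mm above a pad in the lowered jack), level 97 mm. Its x axis points to the hinge; the jack comes in from -x
- roller_table: hinged aluminium table with five rollers, 84 mm wide, 0.5 to 1.1 kg; origin on its hinge, 115 mm above the bench, 260 mm from the lift point; its x axis points away from the lift point, its z axis is upright when level. At the start it sags by 0.075 rad, resting on its stand, which is fixed to the bench and reaches to 170 mm from the hinge towards the lift point
- torch_center (a point): middle of the black torch, 122 mm long, 36 mm thick, lying on the bench: a bystander
- glue_center (a point): middle of the upright white and blue glue bottle, 43 mm wide, 128 mm high: a bystander
Mind the look-alikes: they are no part of the job. Leave any brown or turquoise look-alike of the part that bears round_pad_center alone.

How it is judged:
On the way, in this order (a step that is already met when the one before it is completed fails the run):
1. the round pad lies flat on the floor of the saddle's cup, let go (horizontal distance between round_pad_center and saddle_floor below 0.006 m and z of round_pad_center in the frame of saddle_floor below 0.0135 m and angle between round_pad_center's own z axis and vertical below 0.1 rad and contact force between the fingers and round_pad below 0.1 N), for 0.2 s.
2. the jack stands under the lift point, the pad in its saddle centred below it within 12 mm, the table not yet raised (horizontal distance between round_pad_center and lift_point below 0.012 m and horizontal distance between round_pad_center and saddle_floor below 0.006 m and angle between jack's own z axis and vertical below 0.05 rad and height (world z) of jack below 0.004 m and angle between roller_table's own z axis and vertical above 0.06 rad), for 0.2 s.
At the end, for the whole second after the job is handed in: Table level within 0.025 rad, at rest, carried by the pad alone (over 1 N; robot not touching it); pad on the saddle floor within 6 mm of its centre and within 14 mm of the lift point; jack flat on the bench; fingers pressing the handle with over 1 N (angle between roller_table's own z axis and vertical below 0.025 rad and contact force between the fingers and pump_handle above 1 N and contact force between round_pad and roller_table above 1 N and contact force between each of the arm, the fingers and roller_table below 0.3 N and horizontal distance between round_pad_center and lift_point below 0.014 m and horizontal distance between round_pad_center and saddle_floor below 0.006 m and z of round_pad_center in the frame of saddle_floor below 0.0135 m and angle between jack's own z axis and vertical below 0.04 rad and height (world z) of jack below 0.004 m and linear speed of roller_table below 0.02 m/s); the arm keeps its last pose, push and grip.
It fails at once if the robot pushes the roller table itself (more than 6 N) (contact force between any of the fingers, the arm and roller_table above 6 N).
It fails at once if a bystander (square pad, torch, glue bottle) is moved by more than 40 mm (distance of any of square_pad_center, torch_center, glue_center from where it was at the start of the episode above 0.04 m).
It also fails if it takes over 59 s, if anything falls off the work surface, if the arm or the gripper's body presses on something with over 40 N, if the wrist force passes 120 N, or if a joint passes its speed limit or range.

### The arm

A 7-joint arm with a two-finger parallel gripper is mounted at the origin on the work surface; the furniture and walls round the work are solid. World frame = base frame: x ahead of the robot, y to its left, z up, the work surface at z = 0. Lengths are in m, angles in rad, forces in N, time in s.
With the tool pointing down it reaches from about 0.35 to 0.9 m from the base axis. Payload 8.1 kg.
Tool frame: the origin (TCP) lies on the centre line of the jaws, within the pads' length; the fingertips stand 14 mm ahead of it and the grasp point (between the pads) lies 5 mm behind it; z points along the fingers, y is the direction in which the jaws open and shut (so a half turn about z gives the same grasp; the last joint's range is limited). The gripper opens to 92 mm and grips with 3 to 60 N. Pads are 19 mm wide; open, the fingers measure 130 mm over their backs; the gripper's body (75 mm by 190 mm) begins 47 mm behind the grasp point.
Start: joints at [1.142, 0.434, 0.025, 1.573, -0.012, 1.134, -0.075], TCP at [0.2, -0.592, 0.219] pointing down, gripper open.
Joint ranges: [-2.62, 2.62], [-0.44, 2.09], [-1.27, 1.32], [0.08, 2.57], [-1.32, 4.46], [0.12, 2], [-2.74, 2.74]. Speed limits (rad/s): [2.22, 2.22, 3.01, 3.01, 3.14, 3.14, 3.14].

### API

Orientations are given as a rotation vector (axis times angle).
In Python, from cell import observe, eyes, arm gives the robot as it stands.
- The arm moves only by the tool step_arm, never from a script. Its argument "series" is a list that holds one entry, the list of rows, each a list of 5 numbers: the finger opening in m, from 0 to 0.0918, then the shift along the world's x, y, z in m, then the turn about the world's z in degrees. In form: [[[hand, dx, dy, dz, spin], ...]]. A call has 1 to 20 rows; each row is the pose to reach, as a shift and turn from the pose measured when the call began; what a row does not reach only later rows make up. A row lasts 1/12 s, in which the tool goes at most 41.7 mm and 7.16 degrees, less where a joint would pass 70% of its speed; a pose out of reach is approached as far as the arm can. A call with a gripper value outside its range is refused whole. The fingers move at their own pace and stop on an object; "squeeze" is the grip in N (left out, the last holds). Time passes only in rows, so rows that repeat a pose let the fingers close. It gives the time, the measured TCP pose, the force and the opening at its end, in the units of the state.
- observe(): the state, without advancing time (a new reading comes with each control period).
- eyes.get_image(name): name is "side" or "top" or "wrist"; returns (picture, depth): 384x512x3 uint8, red, green, blue; 384x512 float32, m along the optical axis (not along the pixel's ray), 0 where there is no reading.
- eyes.camera_params(name): a dict with "intrinsics" (3x3 intrinsics, pixels), "position" and "attitude" of the camera in the world. Camera axes: x right, y down, z forward; pixel columns grow to the right and rows downward; lengths in m; the calibration is good to about 2 mm. A picture is of the moment at which its call begins: read the wrist's pose just before it. camera_params takes no time and is no camera call; for the wrist camera it gives the pose at the moment of the call.
- arm.sign_off(): hands the job in, once; it reports no verdict.
The state is a dict: "clock": time; "joints": joint angles; "dq": joint speeds; "joint_efforts": joint torques, N m; "position": TCP position; "ee_rot": TCP orientation; "force": force on the tool from outside, world axes, zero at the start; "ft_torque": the same for the moment, N m; "width": opening from 0.0 (shut) to 1.0 (fully open).
Only numpy, scipy, OpenCV 4.12 (cv2) and the standard library are available. Lean on these libraries where they do the work, as an engineer would, in place of code of your own. Each camera call takes 0.05 s, during which the arm holds its last target.

## Working session

There is one attempt and no reset: what is moved stays moved. The work goes in short steps, Python scripts to look and compute and a tool call to move; the robot and the scene stay as the last step left them, time stands still between calls to the robot, and variables do not carry over. Pictures are saved under pics/ and viewed, and the job is handed in when it is done.

Besides the shell and the picture viewer there is one more tool, called after "Request:" as name(argument=value, ...) on one line, values as JSON. step_arm: Moves the arm, as the interface text tells. Its arguments: {"type":"object","properties":{"series":{"type":"array"},"squeeze":{"type":"number"}},"required":["series"]}

```bash
ls; mkdir -p pics; cat > h.py <<'E'
import numpy as np,cv2
from cell import observe,eyes,arm
from scipy.spatial.transform import Rotation as R
def cam(n):
    p=eyes.camera_params(n);return p
def snap(n,f):
    p=eyes.camera_params(n);im,d=eyes.get_image(n)
    cv2.imwrite('pics/'+f+'.png',im[...,::-1]);np.savez('pics/'+f+'.npz',im=im,d=d,K=np.array(p['intrinsics']),pos=np.array(p['position']),att=np.array(p['attitude']))
    return p,im,d
class C:
    def __init__(s,f):
        z=np.load('pics/'+f+'.npz');s.im=z['im'];s.d=z['d'];s.K=z['K'];s.pos=z['pos'];a=z['att']
        s.R=a if a.shape==(3,3) else (R.from_rotvec(a).as_matrix() if a.size==3 else R.from_quat(a).as_matrix())
    def ray(s,u,v): return s.R@np.linalg.inv(s.K)@np.array([u,v,1.])
    def onz(s,u,v,z):
        r=s.ray(u,v);return s.pos+r*(z-s.pos[2])/r[2]
    def pt(s,u,v):
        return s.pos+s.ray(u,v)*s.d[int(round(v)),int(round(u))]
    def proj(s,P):
        q=s.K@(s.R.T@(np.asarray(P)-s.pos));return q[:2]/q[2]
    def cloud(s):
        h,w=s.d.shape;v,u=np.mgrid[:h,:w]
        r=np.stack([u,v,np.ones_like(u)],-1)@np.linalg.inv(s.K).T@s.R.T
        return s.pos+r*s.d[...,None]
E
python3 - <<'E'
from h import *
print(observe())
for n in('side','top','wrist'):
    p,im,d=snap(n,n+'0');print(n,p)
E
```

```text
pics
{'clock': 0.0, 'joints': array([ 1.14239914,  0.43522354,  0.02498834,  1.57406719, -0.01161551,
        1.13398174, -0.07510741]), 'dq': array([-0.00123125, -0.00047771,  0.00101635,  0.00024501, -0.00057844,
       -0.00068165, -0.00028478]), 'joint_efforts': array([-3.65080505e-04, -6.67845011e+01,  9.84906927e-01, -3.14462686e+01,
       -6.04222692e-02,  4.28609911e-02,  1.81037103e-04]), 'position': array([ 0.19982199, -0.59166568,  0.21795637]), 'ee_rot': array([-3.09855946e+00, -5.09108565e-01,  5.94196899e-04]), 'force': array([1.05214621, 0.66047796, 0.20163157]), 'ft_torque': array([0.03987239, 0.03437143, 0.02768495]), 'width': 0.9973770698757128}
side {'intrinsics': array([[351.16956537,   0.        , 249.71476239],
       [  0.        , 351.16956537, 188.95813724],
       [  0.        ,   0.        ,   1.        ]]), 'position': array([ 0.54773173, -0.71666632,  0.74155251]), 'attitude': array([-2.29729532, -0.02877023, -0.00280073])}
top {'intrinsics': array([[372.00296164,   0.        , 260.5427891 ],
       [  0.        , 372.00296164, 188.91175725],
       [  0.        ,   0.        ,   1.        ]]), 'position': array([ 0.38427534, -0.00420439,  1.21256986]), 'attitude': array([-2.13225424,  2.15045184, -0.13353325])}
wrist {'intrinsics': array([[307.57280758,   0.        , 261.69673086],
       [  0.        , 307.57280758, 192.9444164 ],
       [  0.        ,   0.        ,   1.        ]]), 'position': array([ 0.26990704, -0.56889084,  0.38319977]), 'attitude': array([ 2.36467203, -1.69696915, -0.23789512])}
```

View pics/side0.png

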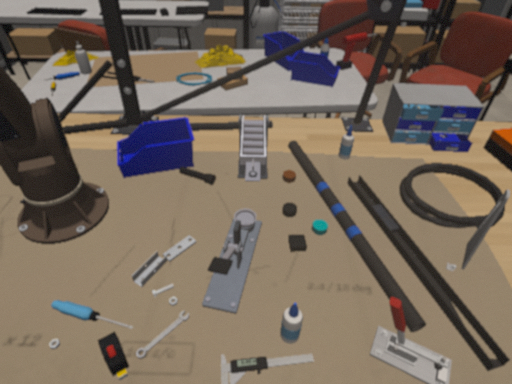

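View pics/top0.png

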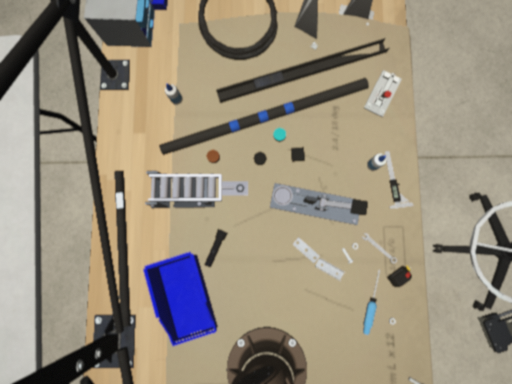

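View pics/wrist0.png

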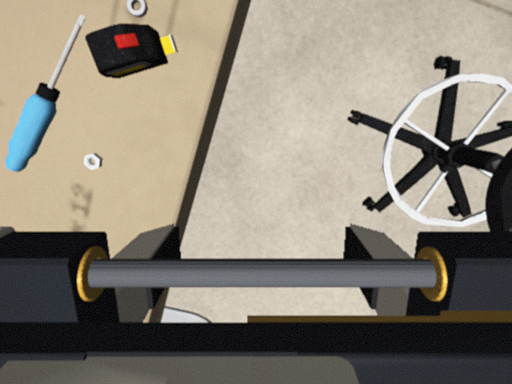

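```bash
python3 - <<'E'
from h import *
t=C('top0');s=C('side0')
def z(c,x0,y0,x1,y1,f,n):
    cv2.imwrite('pics/'+n+'.png',cv2.resize(c.im[y0:y1,x0:x1,::-1],None,fx=f,fy=f,interpolation=cv2.INTER_CUBIC))
z(t,140,120,390,230,3.2,'tz0');z(s,190,100,330,320,2.7,'sz0')
for c,z0 in((t,(240,140,320,175)),(s,(275,195,330,260))):
    x0,y0,x1,y1=z0;sub=c.im[y0:y1,x0:x1]
    m=(sub.max(2)<75).astype(np.uint8)
    n,l,st,ce=cv2.connectedComponentsWithStats(m)
    for i in range(1,n):
        if st[i,4]>15:
            u,v=ce[i]+[x0,y0];print((u,v),st[i],[np.round(c.onz(u,v,h),4) for h in(0,.022)],c.pt(u,v))
print(t.pt(283,196),t.pt(236,187),t.pt(360,207))
E
```

```text
(np.float64(297.38059701492534), np.float64(154.044776119403)) [ 52   8  12  13 134] [array([ 0.6717, -0.1093, -0.    ]), array([ 0.6665, -0.1074,  0.022 ])] [ 0.66694305 -0.10754131  0.01999808]
(np.float64(259.69), np.float64(158.05)) [ 15  13  11  11 100] [array([0.6594, 0.0164, 0.    ]), array([0.6544, 0.016 , 0.022 ])] [0.65413283 0.01598488 0.02337753]
(np.float64(326.3134328358209), np.float64(199.19402985074626)) [46  0  9 13 67] [array([0.777 , 0.0777, 0.    ]), array([0.7702, 0.0541, 0.022 ])] [0.76798461 0.04644696 0.02913421]
(np.float64(289.0214285714286), np.float64(209.5857142857143)) [  8   9  13  13 140] [array([0.6588, 0.0286, 0.    ]), array([0.6555, 0.0065, 0.022 ])] [0.6551518  0.00445282 0.0240445 ]
(np.float64(296.90909090909093), np.float64(242.74458874458875)) [ 14  40  17  16 231] [array([ 0.6721, -0.0982,  0.    ]), array([ 0.6684, -0.1165,  0.022 ])] [ 0.66812948 -0.11789273  0.02362465]
[ 0.52559879 -0.05703083  0.04771501] [0.54819355 0.08711564 0.09876818] [ 0.48075161 -0.27478121  0.13643068]
```

View pics/tz0.png

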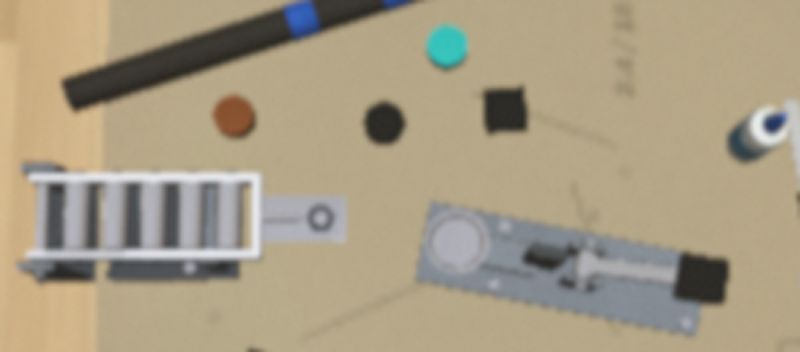

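View pics/sz0.png

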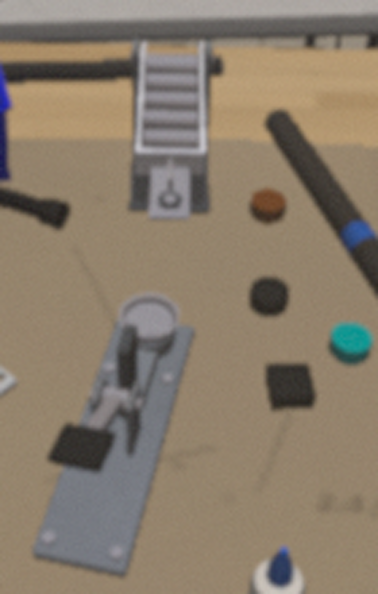

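```bash
python3 - <<'E'
from h import *
w=C('wrist0');o=observe();T=R.from_rotvec(o['ee_rot']).as_matrix()
print(T.round(3));print('cam in tool',T.T@(w.pos-o['position']));print((T.T@w.R).round(3));print('opt axis',w.R[:,2])
print(o['position'],o['clock'])
t=C('top0');P=t.cloud()
# jack base plate top etc. by height
for n,zl,zh,box in(('cup',.046,.062,(268,180,302,210)),('handlepad',.12,.15,(345,195,372,220)),('lugmark',.085,.12,(222,176,252,200))):
    x0,y0,x1,y1=box;q=P[y0:y1,x0:x1].reshape(-1,3);k=(q[:,2]>zl)&(q[:,2]<zh);print(n,k.sum(),q[k].mean(0),q[k].min(0),q[k].max(0))
E
```

```text
[[ 0.947  0.32  -0.001]
 [ 0.32  -0.947  0.001]
 [-0.    -0.001 -1.   ]]
cam in tool [ 0.07365598  0.00053808 -0.16507715]
[[-0.    -0.963 -0.271]
 [ 1.     0.    -0.002]
 [ 0.002 -0.271  0.963]]
opt axis [-0.2578838  -0.08423378 -0.96249707]
[ 0.19986908 -0.5917705   0.21813262] 0.15
cup 201 [ 0.52993749 -0.05519866  0.05056918] [ 0.49927125 -0.08508049  0.04604196] [ 0.56048217 -0.02531682  0.05847737]
handlepad 258 [ 0.48281029 -0.27021873  0.13500779] [ 0.46012632 -0.29465637  0.12017534] [ 0.50537487 -0.24037554  0.14445894]
lugmark 363 [0.54698293 0.09167542 0.09702384] [0.52676668 0.05392834 0.08730534] [0.5679784  0.13024049 0.11671682]
```

Request:
step_arm(series=[[[0.09, 0.19, 0.235, 0.03, 30], [0.09, 0.38, 0.47, 0.03, 60], [0.09, 0.38, 0.47, 0.03, 60], [0.09, 0.38, 0.47, 0.03, 60], [0.09, 0.38, 0.47, 0.03, 60], [0.09, 0.38, 0.47, 0.03, 60], [0.09, 0.38, 0.47, 0.03, 60], [0.09, 0.38, 0.47, 0.03, 60], [0.09, 0.38, 0.47, 0.03, 60], [0.09, 0.38, 0.47, 0.03, 60], [0.09, 0.38, 0.47, 0.03, 60], [0.09, 0.38, 0.47, 0.03, 60], [0.09, 0.38, 0.47, 0.03, 60], [0.09, 0.38, 0.47, 0.03, 60], [0.09, 0.38, 0.47, 0.03, 60], [0.09, 0.38, 0.47, 0.03, 60], [0.09, 0.38, 0.47, 0.03, 60], [0.09, 0.38, 0.47, 0.03, 60]]])

```text
clock: 1.65
position: [0.5792, -0.1227, 0.2476]
ee_rot: [-2.43, -1.99, 0.003]
force: [-0.6, -0.5, 0.4]
width: 0.978
```

```bash
python3 - <<'E'
from h import *
p,im,d=snap('wrist','w1');o=observe();print(o['clock'],o['position'],o['ee_rot'],o['dq'].round(3),o['force'])
E
```

```text
1.7 [ 0.57906868 -0.12326836  0.24781109] [-2.43110354 -1.98845881  0.00336869] [ 0.012 -0.005  0.003  0.002  0.    -0.    -0.001] [-0.62891001 -0.13142445  0.17305874]
```

View pics/w1.png

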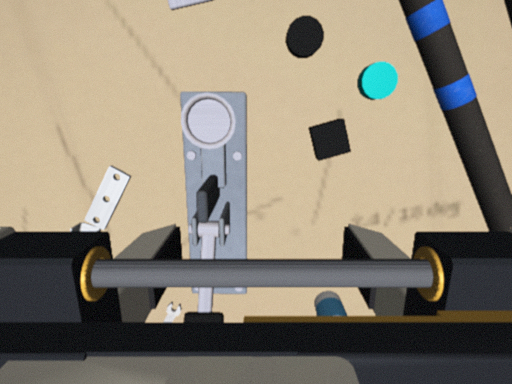

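```bash
python3 - <<'E'
from h import *
c=C('w1');T=R.from_rotvec([-2.43110354,-1.98845881,0.00336869]).as_matrix();print('toolx heading',np.degrees(np.arctan2(T[1,0],T[0,0])))
cv2.imwrite('pics/w1z.png',cv2.resize(c.im[10:230,160:360,::-1],None,fx=2.7,fy=2.7,interpolation=cv2.INTER_CUBIC))
P=c.cloud()
# pad: points with z>.015 in the box
m=np.zeros(c.d.shape,bool);m[10:62,280:330]=1
k=m&(c.im.max(2)<80);n,l,st,ce=cv2.connectedComponentsWithStats(k.astype(np.uint8));i=1+st[1:,4].argmax();u,v=ce[i];print('padblob',u,v,st[i])
k2=m&(P[...,2]>.012)
q=P[k2];print('pad z',np.median(q[:,2]),np.percentile(q[:,2],[5,95]))
k3=m&(abs(P[...,2]-.022)<.004)
q=P[k3];(cx,cy),r=cv2.minEnclosingCircle(q[:,:2].astype(np.float32));print('pad top',q.mean(0),cx,cy,r)
# cup rim: z>0.048
m[:]=0;m[85:155,170:250]=1
k=m&(P[...,2]>.049)&(P[...,2]<.058);q=P[k];print('rim',k.sum(),np.median(q[:,2]));(cx,cy),r=cv2.minEnclosingCircle(q[:,:2].astype(np.float32));print(cx,cy,r)
A=np.c_[2*q[:,:2],np.ones(len(q))];s=np.linalg.lstsq(A,(q[:,:2]**2).sum(1),rcond=None)[0];print('fit',s[:2],np.sqrt(s[2]+s[0]**2+s[1]**2))
m[:]=0;m[90:150,180:240]=1
k=m&(P[...,2]>.040)&(P[...,2]<.0485);q=P[k];print('floor',k.sum(),np.median(q,0))
# base plate
m[:]=0;m[88:232,170:260]=1
k=m&(P[...,2]>.008)&(P[...,2]<.017);q=P[k].astype(np.float32);print('base',k.sum(),np.median(q[:,2]),cv2.minAreaRect(q[:,:2]))
E
```

```text
toolx heading 78.5612040517245
padblob 304.0880134115675 36.51215423302598 [ 286   16   37   42 1193]
pad z 0.02097042121532114 [0.01922327 0.02236435]
pad top [0.65797063 0.01697615 0.02095905] 0.6580638885498047 0.016901249065995216 0.02198127843439579
rim 789 0.051510308798185245
0.5297804474830627 -0.05445417761802673 0.031494662165641785
fit [ 0.5300035  -0.05431509] 0.02853095554418579
floor 1569 [ 0.52909819 -0.05390841  0.04419725]Traceback (most recent call last):
  File "<stdin>", line 20, in <module>
cv2.error: OpenCV(4.12.0) /io/opencv/modules/imgproc/src/convhull.cpp:143: error: (-215:Assertion failed) total >= 0 && (depth == CV_32F || depth == CV_32S) in function 'convexHull'
```

View pics/w1z.png

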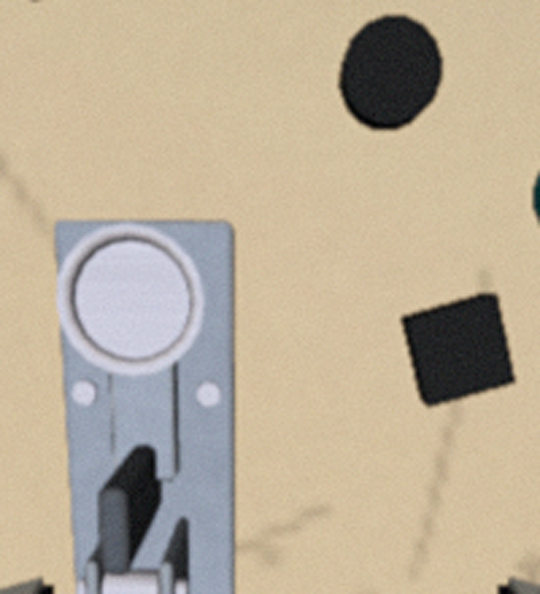

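Request:
step_arm(series=[[[0.09, 0.079, 0.14, -0.1, 0], [0.09, 0.079, 0.14, -0.168, 0], [0.09, 0.079, 0.14, -0.168, 0], [0.09, 0.079, 0.14, -0.168, 0], [0.09, 0.079, 0.14, -0.168, 0], [0.09, 0.079, 0.14, -0.168, 0], [0.09, 0.079, 0.14, -0.168, 0], [0.09, 0.079, 0.14, -0.168, 0]]])

```text
clock: 2.37
position: [0.6571, 0.0158, 0.0785]
ee_rot: [-2.43, -1.987, 0.007]
force: [1.0, 0.5, 0.6]
width: 0.98
```

```bash
python3 - <<'E'
from h import *
p,im,d=snap('wrist','w2');o=observe();print(o['clock'],o['position'],o['ee_rot'],o['dq'].round(3),o['force'])
c=C('w2');P=c.cloud();T=R.from_rotvec(o['ee_rot']).as_matrix()
k=(c.im.max(2)<80)&(abs(P[...,2]-.021)<.005)&(abs(P[...,0]-.658)<.05)&(abs(P[...,1]-.017)<.05)
q=P[k];(cx,cy),r=cv2.minEnclosingCircle(q[:,:2].astype(np.float32));print(k.sum(),q.mean(0),cx,cy,r)
tc=c.proj(o['position']);print(tc)
E
```

```text
2.4167 [0.65784662 0.01468172 0.07998296] [-2.43322214 -1.98675435  0.00509597] [ 0.015 -0.029  0.004 -0.011  0.001  0.001 -0.   ] [ 0.67600494 -0.06146993  0.619676  ]
2375 [0.65883664 0.01816705 0.02094927] 0.6584439277648926 0.017343437299132347 0.021665023639798164
[261.95105656 239.37465706]
```

View pics/w2.png

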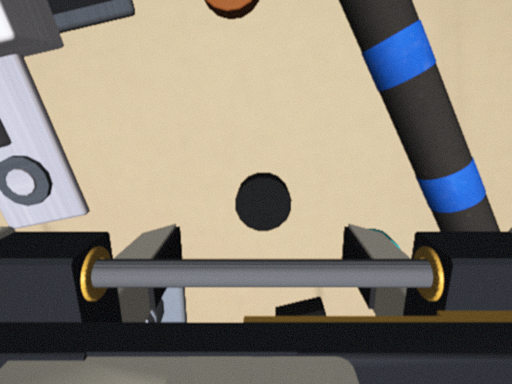

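Request:
step_arm(series=[[[0.09, 0.001, 0.003, 0, 15], [0.09, 0.001, 0.003, 0, 30], [0.09, 0.001, 0.003, 0, 30], [0.09, 0.001, 0.003, 0, 30], [0.09, 0.001, 0.003, 0, 30], [0.09, 0.001, 0.003, -0.03, 30], [0.09, 0.001, 0.003, -0.045, 30], [0.09, 0.001, 0.003, -0.055, 30], [0.09, 0.001, 0.003, -0.056, 30], [0.09, 0.001, 0.003, -0.056, 30]]])

```text
clock: 3.25
position: [0.659, 0.0168, 0.0245]
ee_rot: [1.839, 2.546, -0.005]
force: [0.4, 0.0, 0.1]
width: 0.979
```

```bash
python3 - <<'E'
from h import *
p,im,d=snap('wrist','w3');o=observe();print(o['clock'],o['joints'],o['position'],o['ee_rot'],o['force'])
c=C('w2');P=c.cloud()
print(P[205:212,60:80:6].round(3))
E
```

```text
3.3 [ 0.19170976  0.73920386 -0.47495441  1.63340665  0.41815195  0.87224288
 -0.12939109] [0.65950408 0.01725529 0.02514423] [ 1.837365    2.54612945 -0.00400925] [ 0.58875191 -0.46581511  0.03204197]
[[[0.56  0.06  0.092]
  [0.563 0.059 0.092]
  [0.565 0.058 0.091]
  [0.569 0.058 0.092]]

 [[0.56  0.059 0.092]
  [0.562 0.058 0.091]
  [0.566 0.058 0.092]
  [0.569 0.057 0.092]]

 [[0.559 0.059 0.092]
  [0.563 0.058 0.092]
  [0.565 0.057 0.091]
  [0.568 0.056 0.09 ]]

 [[0.559 0.058 0.092]
  [0.561 0.057 0.09 ]
  [0.565 0.057 0.092]
  [0.568 0.056 0.091]]

 [[0.559 0.057 0.092]
  [0.561 0.056 0.09 ]
  [0.565 0.056 0.091]
  [0.568 0.055 0.091]]

 [[0.558 0.057 0.091]
  [0.561 0.056 0.091]
  [0.564 0.056 0.091]
  [0.567 0.055 0.09 ]]

 [[0.559 0.057 0.093]
  [0.561 0.056 0.091]
  [0.564 0.055 0.09 ]
  [0.567 0.054 0.091]]]
```

View pics/w3.png

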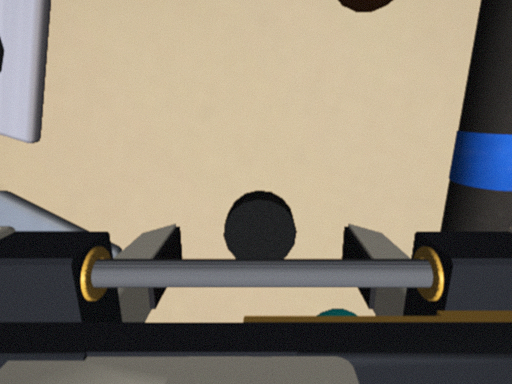

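Request:
step_arm(series=[[[0.03, 0, 0, 0, 0], [0.03, 0, 0, 0, 0], [0.03, 0, 0, 0, 0], [0.03, 0, 0, 0, 0], [0.03, 0, 0, 0, 0], [0.03, 0, 0, 0, 0], [0.03, 0, 0, 0, 0], [0.03, 0, 0, 0.03, 0], [0.03, 0, 0, 0.07, 0], [0.03, 0, 0, 0.105, 0], [0.03, 0, 0, 0.105, 0], [0.03, 0, 0, 0.105, 0]]], squeeze=15)

```text
clock: 4.3
position: [0.6611, 0.0177, 0.1328]
ee_rot: [1.835, 2.543, 0.001]
force: [0.3, -0.8, 0.1]
width: 0.33
```

```bash
python3 - <<'E'
from h import *
p,im,d=snap('wrist','w4');o=observe();print(o['clock'],o['position'],o['width']*.092,o['force'])
c=C('w4');P=c.cloud();print(c.proj(o['position']))
k=(c.im.max(2)<60)&(P[...,2]>.09)&(P[...,2]<.16)
k[:180]=0;k[262:]=0;k[:,:180]=0;k[:,345:]=0
q=P[k];print(k.sum(),np.median(q,0),np.percentile(q[:,2],[5,50,95]))
E
```

```text
4.35 [0.65978203 0.01717653 0.13072733] 0.030116990626136025 [-0.90554212 -0.46747053 -0.31874147]
[257.98472517 234.84670407]
232 [0.64842316 0.02199551 0.15296451] [0.14513617 0.15296451 0.15934498]
```

View pics/w4.png

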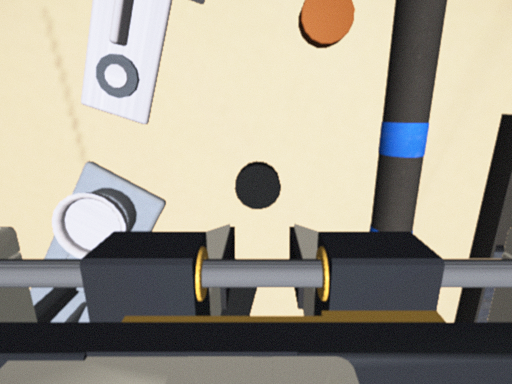

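```bash
python3 - <<'E'
from h import *
c=C('w4');P=c.cloud()
k=(c.im.max(2)<80)&(abs(P[...,2]-.021)<.005)&(abs(P[...,0]-.658)<.05)&(abs(P[...,1]-.017)<.05)
q=P[k];(cx,cy),r=cv2.minEnclosingCircle(q[:,:2].astype(np.float32));print(k.sum(),q.mean(0),cx,cy,r)
E
```

```text
1562 [0.65784389 0.01819138 0.02094762] 0.6579490900039673 0.01757241226732731 0.021324051544070244
```

Request:
step_arm(series=[[[0.09, 0, 0, 0, 0], [0.09, 0, 0, 0, 0], [0.09, 0, 0, 0, 0], [0.09, 0, 0, -0.03, 0], [0.09, 0, 0, -0.06, 0], [0.09, 0, 0, -0.06, 0]]])

```text
clock: 4.85
position: [0.6557, 0.0162, 0.0645]
ee_rot: [-1.836, -2.544, 0.013]
force: [-1.7, -0.5, -0.8]
width: 0.713
```

Request:
step_arm(series=[[[0.075, 0.002, 0.001, 0, 0], [0.075, 0.002, 0.001, 0, 0], [0.075, 0.002, 0.001, -0.02, 0], [0.075, 0.002, 0.001, -0.035, 0], [0.075, 0.002, 0.001, -0.041, 0], [0.075, 0.002, 0.001, -0.041, 0], [0.03, 0.002, 0.001, -0.041, 0], [0.03, 0.002, 0.001, -0.041, 0], [0.03, 0.002, 0.001, -0.041, 0], [0.03, 0.002, 0.001, -0.041, 0], [0.03, 0.002, 0.001, -0.041, 0], [0.03, 0.002, 0.001, -0.041, 0], [0.03, 0.002, 0.001, -0.041, 0], [0.03, 0.002, 0.001, -0.041, 0], [0.03, 0.002, 0.001, -0.041, 0], [0.03, 0.002, 0.001, -0.041, 0]]])

```text
clock: 6.18
position: [0.6577, 0.0171, 0.0235]
ee_rot: [-1.836, -2.544, 0.013]
force: [-0.6, -0.4, 0.1]
width: 0.328
```

```bash
python3 - <<'E'
from h import *
p,im,d=snap('wrist','w5');o=observe();print(o['clock'],o['position'],o['ee_rot'],o['width']*.0918,o['force'])
E
```

```text
6.2333 [0.65772159 0.01719494 0.02345329] [-1.83586495 -2.54425844  0.0132356 ] 0.02975824771793147 [-0.84030302 -0.21808389 -0.13165595]
```

View pics/w5.png

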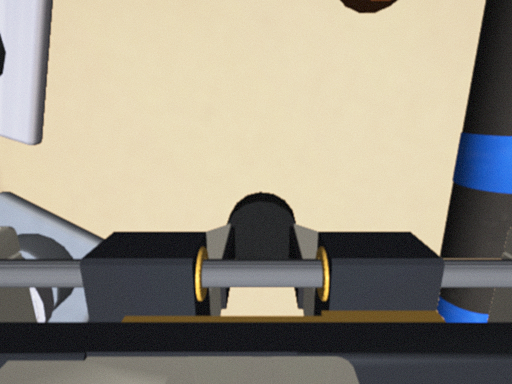

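```bash
python3 - <<'E'
from h import *
c=C('w5');P=c.cloud();o=observe();T=R.from_rotvec(o['ee_rot']).as_matrix()
Q=(P-o['position'])@T   # tool frame
for v in (200,215,228,236,244,252,285,300):
    print(v,[(u,*(Q[v,u]*1000).round(0).astype(int)) for u in range(196,330,8)])
cv2.imwrite('pics/w5z.png',cv2.resize(c.im[180:330,180:345,::-1],None,fx=4,fy=4,interpolation=cv2.INTER_CUBIC))
E
```

```text
200 [(196, np.int64(15), np.int64(-42), np.int64(24)), (204, np.int64(14), np.int64(-36), np.int64(25)), (212, np.int64(15), np.int64(-31), np.int64(24)), (220, np.int64(14), np.int64(-26), np.int64(24)), (228, np.int64(15), np.int64(-21), np.int64(23)), (236, np.int64(14), np.int64(-16), np.int64(25)), (244, np.int64(19), np.int64(-10), np.int64(11)), (252, np.int64(20), np.int64(-5), np.int64(7)), (260, np.int64(21), np.int64(0), np.int64(2)), (268, np.int64(20), np.int64(4), np.int64(6)), (276, np.int64(19), np.int64(9), np.int64(10)), (284, np.int64(16), np.int64(15), np.int64(20)), (292, np.int64(15), np.int64(20), np.int64(22)), (300, np.int64(15), np.int64(25), np.int64(23)), (308, np.int64(15), np.int64(30), np.int64(22)), (316, np.int64(15), np.int64(36), np.int64(24)), (324, np.int64(15), np.int64(40), np.int64(22))]
215 [(196, np.int64(4), np.int64(-42), np.int64(25)), (204, np.int64(4), np.int64(-37), np.int64(25)), (212, np.int64(5), np.int64(-32), np.int64(23)), (220, np.int64(4), np.int64(-26), np.int64(24)), (228, np.int64(5), np.int64(-21), np.int64(23)), (236, np.in
[... 4942 characters left out ...]
(220, np.int64(-6), np.int64(-17), np.int64(-53)), (228, np.int64(-60), np.int64(-23), np.int64(24)), (236, np.int64(-59), np.int64(-17), np.int64(24)), (244, np.int64(-59), np.int64(-12), np.int64(23)), (252, np.int64(-60), np.int64(-6), np.int64(25)), (260, np.int64(-59), np.int64(0), np.int64(23)), (268, np.int64(-60), np.int64(5), np.int64(24)), (276, np.int64(-59), np.int64(11), np.int64(24)), (284, np.int64(-59), np.int64(17), np.int64(24)), (292, np.int64(-58), np.int64(22), np.int64(23)), (300, np.int64(-6), np.int64(17), np.int64(-52)), (308, np.int64(2), np.int64(18), np.int64(-65)), (316, np.int64(14), np.int64(18), np.int64(-81)), (324, np.int64(72), np.int64(1), np.int64(-165))]
```

View pics/w5z.png

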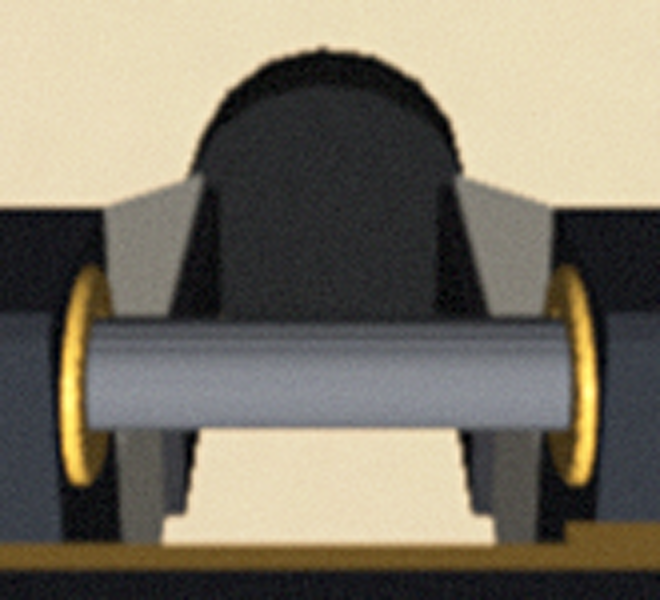

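```bash
python3 - <<'E'
from h import *
from cell import observe
o=observe();T5=R.from_rotvec(o['ee_rot']).as_matrix();p5=o['position']
c5=C('w5')
# camera-in-tool is fixed: tool pts = Rct*camera pts
Rct=T5.T@c5.R;t=T5.T@(c5.pos-p5);print(t.round(4))
for f in('wrist0','w3','w4','w5'):
    c=C(f);h,w=c.d.shape;v,u=np.mgrid[:h,:w]
    Q=(np.stack([u,v,np.ones_like(u)],-1)@np.linalg.inv(c.K).T*c.d[...,None])@Rct.T+t
    k=(abs(Q[...,0])<.03)&(Q[...,2]<.016)&(Q[...,2]>-.06)&(abs(Q[...,1])<.075)&(v>180)&(v<340)
    q=Q[k]*1000
    for lab,m in(('L',q[:,1]<-12),('R',q[:,1]>12)):
        a=q[m];print(f,lab,len(a),'z pcts',np.percentile(a[:,2],[50,90,98,100]).round(1),'y',np.percentile(a[:,1],[0,5,50,95,100]).round(1),'x',np.percentile(a[:,0],[0,50,100]).round(1))
E
```

```text
[ 0.0721  0.001  -0.1652]
wrist0 L 2083 z pcts [-35.2 -14.6  -8.9  -6.4] y [-63.1 -60.5 -47.6 -45.  -44.5] x [-12.1   9.5  11.6]
wrist0 R 2058 z pcts [-34.6 -14.6  -8.7  -5.9] y [46.1 46.4 49.1 62.  64.9] x [-11.8   9.6  11.5]
w3 L 2795 z pcts [-26.4   3.8   5.2  15.2] y [-62.4 -59.  -45.3 -13.5 -12. ] x [-15.7   8.7  18.3]
w3 R 2671 z pcts [-27.3   3.8   5.2  15.9] y [12.  13.4 47.1 60.4 63.8] x [-15.5   9.   17.5]
w4 L 1131 z pcts [-32.3 -14.5  -9.6  -6. ] y [-28.5 -24.8 -16.8 -14.3 -14.1] x [-11.1  10.3  11.5]
w4 R 1132 z pcts [-32.4 -14.7  -9.2  -6.6] y [15.6 15.7 18.3 26.2 29.5] x [-11.6  10.3  11.5]
w5 L 1522 z pcts [-25.    3.    9.1  15.8] y [-27.7 -24.3 -16.4 -12.9 -12. ] x [-15.4   9.5  16.9]
w5 R 1630 z pcts [-22.4   2.8   9.4  15.8] y [12.  12.8 17.4 25.6 29.1] x [-15.4   9.4  17.4]
```

Request:
step_arm(series=[[[0.075, 0, 0, 0, 0], [0.075, 0, 0, 0, 0], [0.075, 0, 0, 0, 0], [0.075, 0, 0, 0, 0], [0.075, 0, 0, 0, 0], [0.075, 0, 0, 0, 0], [0.075, 0, 0, 0, 0], [0.075, 0, 0, 0, 0], [0.075, 0, 0, -0.007, 0], [0.075, 0, 0, -0.014, 0], [0.075, 0, 0, -0.019, 0], [0.075, 0, 0, -0.019, 0], [0.03, 0, 0, -0.019, 0], [0.03, 0, 0, -0.019, 0], [0.03, 0, 0, -0.019, 0], [0.03, 0, 0, -0.019, 0], [0.03, 0, 0, -0.019, 0], [0.03, 0, 0, -0.019, 0], [0.03, 0, 0, -0.019, 0], [0.03, 0, 0, -0.019, 0]]])

```text
clock: 7.9
position: [0.6579, 0.0172, 0.0047]
ee_rot: [-1.836, -2.544, 0.013]
force: [-0.4, 0.2, 1.6]
width: 0.474
```

```bash
python3 - <<'E'
from h import *
o=observe();print(o['clock'],o['position'],o['ee_rot'],o['width']*.0918,o['force'])
E
```

```text
7.9 [0.65787223 0.01719182 0.00469317] [-1.83610629 -2.54446189  0.01292798] 0.0435400833780462 [-0.39357877  0.24318829  1.55982774]
```

Request:
step_arm(series=[[[0.03, 0, 0, 0.03, 0], [0.03, 0, 0, 0.07, 0], [0.03, 0, 0, 0.1, 0], [0.03, -0.03, -0.02, 0.1, -7], [0.03, -0.065, -0.037, 0.1, -14], [0.03, -0.1, -0.056, 0.1, -21], [0.03, -0.128, -0.071, 0.1, -30], [0.03, -0.128, -0.071, 0.1, -30], [0.03, -0.128, -0.071, 0.1, -30], [0.03, -0.128, -0.071, 0.1, -30]]])

```text
clock: 8.73
position: [0.5306, -0.0536, 0.1051]
ee_rot: [-2.429, -1.984, 0.009]
force: [0.7, 0.0, -1.0]
width: 0.468
```

```bash
python3 - <<'E'
from h import *
o=observe();p,im,d=snap('wrist','w6');o=observe();print(o['clock'],o['position'],o['ee_rot'],o['width']*.0918,o['force'])
T=R.from_rotvec(o['ee_rot']).as_matrix();print(np.degrees(np.arctan2(T[1,0],T[0,0])))
snap('side','s1')
E
```

```text
8.7833 [ 0.53097727 -0.05307401  0.10502541] [-2.42835638 -1.98481893  0.00869361] 0.043528732971349605 [ 0.19913442  0.45164867 -0.15717491]
78.52195312380427
```

View pics/w6.png

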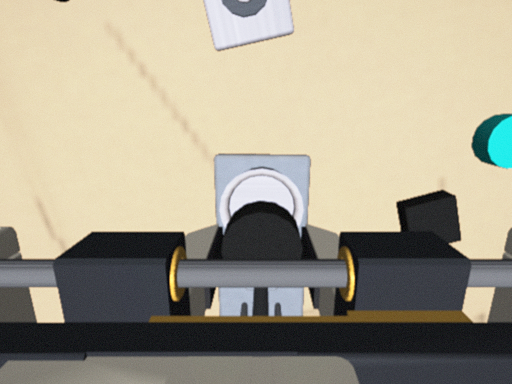

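View pics/s1.png

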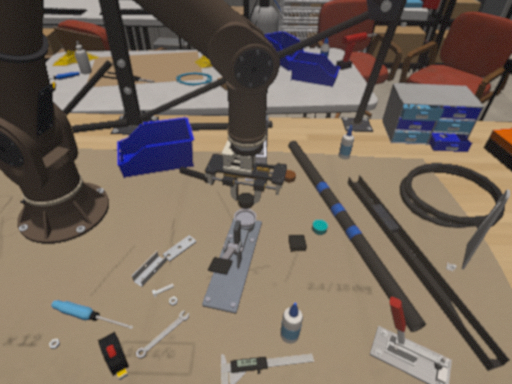

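```bash
python3 - <<'E'
from h import *
c=C('w6');P=c.cloud();m=np.zeros(c.d.shape,bool);m[155:262,205:315]=1
def fit(q):
    A=np.c_[2*q[:,:2],np.ones(len(q))];s=np.linalg.lstsq(A,(q[:,:2]**2).sum(1),rcond=None)[0];return s[:2],np.sqrt(s[2]+s[0]**2+s[1]**2)
k=m&(c.im.max(2)<90)&(P[...,2]>.08)&(P[...,2]<.14);q=P[k];print('pad',k.sum(),np.percentile(q[:,2],[5,25,50,75,95]),np.median(q,0))
zt=np.percentile(q[:,2],60);
# top edge of pad: for top plane points, front arc (max y)
k=k&(abs(P[...,2]-zt)<.003);q=P[k]
# boundary points per column: top-most row
pts=[]
for u in range(222,302):
    vs=np.where(k[:,u])[0]
    if len(vs): pts.append(P[vs[0],u])
pts=np.array(pts);print('pad arc',fit(pts),zt)
k=m&(c.im.min(2)>100)&(P[...,2]>.049)&(P[...,2]<.058);q=P[k];print('rim',k.sum(),np.median(q[:,2]))
# outer rim boundary
pts=[]
for u in range(222,300):
    vs=np.where(k[:,u])[0]
    if len(vs): pts.append(P[vs[0],u])
pts=np.array(pts);print('rim outer fit',fit(pts))
k=m&(P[...,2]>.040)&(P[...,2]<.0485)&(c.im.min(2)>150);q=P[k];print('floor',k.sum(),np.median(q,0))
k=m&(P[...,2]>.008)&(P[...,2]<.017);q=P[k].astype(np.float32);print('base',k.sum(),q[:,2].mean())
E
python3 - <<'E'
import sys;sys.path.insert(0,'.');import os;os.chdir('.')
from h import *
# jack heading from w1: base plate edges
c=C('w1');P=c.cloud();k=np.zeros(c.d.shape,bool);k[88:225,165:262]=1
k&=(P[...,2]>.006)&(P[...,2]<.018);print(k.sum())
ys=[];L=[];Rr=[]
for v in range(95,222):
    us=np.where(k[v])[0]
    if len(us)>3: L.append(c.onz(us[0]-.5,v,.012)[:2]);Rr.append(c.onz(us[-1]+.5,v,.012)[:2])
for n,a in(('L',np.array(L)),('R',np.array(Rr))):
    f=cv2.fitLine(a.astype(np.float32),cv2.DIST_HUBER,0,.001,.001).ravel();print(n,np.degrees(np.arctan2(f[1],f[0])),f)
E
```

```text
pad 4210 [0.11046687 0.12084021 0.1214797  0.12202282 0.12889612] [ 0.53363889 -0.04552455  0.1214797 ]
pad arc (array([ 0.53125765, -0.05396054]), np.float64(0.021539323962889823)) 0.12168973474332247
rim 1038 0.05155429610233593
rim outer fit (array([ 0.53009766, -0.05489425]), np.float64(0.031098145891268872))
floor 1523 [ 0.53298013 -0.04397394  0.04409553]
base 2615 0.0108309835
4149
L 77.921486 [ 0.20925182  0.97786176  0.47704697 -0.10664192]
R 77.848595 [ 0.2104957   0.9775948   0.5613124  -0.11045129]
```

Request:
step_arm(series=[[[0.03, -0.001, -0.001, 0, 0], [0.03, -0.001, -0.001, -0.02, 0], [0.03, -0.001, -0.001, -0.035, 0], [0.03, -0.001, -0.001, -0.045, 0], [0.03, -0.001, -0.001, -0.05, 0], [0.03, -0.001, -0.001, -0.053, 0], [0.03, -0.001, -0.001, -0.054, 0], [0.03, -0.001, -0.001, -0.054, 0]]])

```text
clock: 9.5
position: [0.5304, -0.0537, 0.0511]
ee_rot: [-2.428, -1.985, 0.008]
force: [0.1, -0.0, 0.4]
width: 0.47
```

```bash
python3 - <<'E'
from h import *
o=observe();p,im,d=snap('wrist','w7');o=observe();print(o['clock'],o['position'],o['ee_rot'],o['width']*.0918,o['force'])
E
```

```text
9.55 [ 0.53050394 -0.05381155  0.05132021] [-2.42828913 -1.98512942  0.00788044] 0.043080605245709606 [-0.8522145   0.09515285 -1.1430464 ]
```

View pics/w7.png

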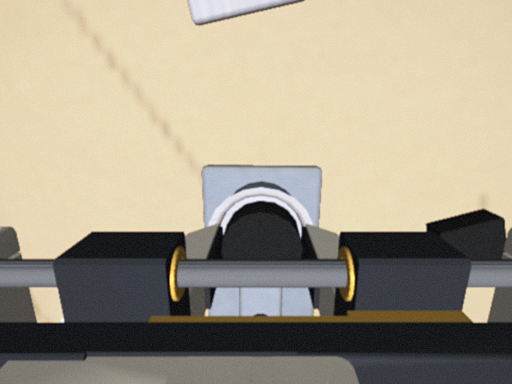

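Request:
step_arm(series=[[[0.03, 0, -0.0005, -0.001, 0], [0.03, 0, -0.0005, -0.001, 0], [0.075, 0, -0.0005, -0.001, 0], [0.075, 0, -0.0005, -0.001, 0], [0.075, 0, -0.0005, -0.001, 0], [0.075, 0, -0.0005, -0.001, 0], [0.075, 0, -0.0005, -0.001, 0], [0.075, 0, -0.0005, 0.005, 0], [0.075, 0, -0.0005, 0.03, 0], [0.075, 0, -0.05, 0.07, 0], [0.075, -0.01, -0.07, 0.1, 0], [0.075, -0.01, -0.07, 0.1, 0], [0.075, -0.01, -0.07, 0.1, 0]]])

```text
clock: 10.63
position: [0.5217, -0.1278, 0.1549]
ee_rot: [2.437, 1.982, -0.005]
force: [0.3, 0.6, -0.5]
width: 0.817
```

```bash
cat >> h.py <<'E'
def fit(q):
    A=np.c_[2*q[:,:2],np.ones(len(q))];s=np.linalg.lstsq(A,(q[:,:2]**2).sum(1),rcond=None)[0];return s[:2],np.sqrt(s[2]+s[0]**2+s[1]**2)
E
python3 - <<'E'
from h import *
o=observe();p,im,d=snap('wrist','w8');o=observe();print(o['clock'],o['position'],o['ee_rot'],o['width']*.0918,o['force'])
E
```

```text
10.6833 [ 0.52117654 -0.12549786  0.15309951] [-2.4336722 -1.9832415  0.005309 ] 0.07511741788960931 [ 1.19600307  0.99740859 -0.6308129 ]
```

View pics/w8.png

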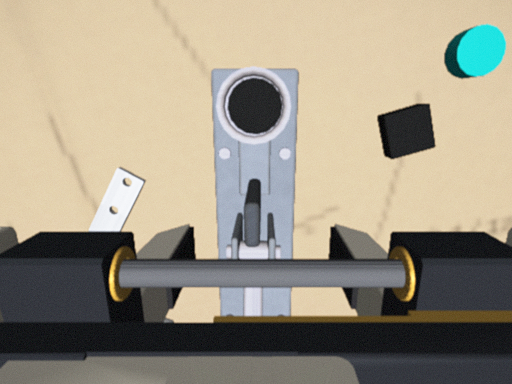

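```bash
python3 - <<'E'
from h import *
c=C('w8');P=c.cloud()
m=np.zeros(c.d.shape,bool);m[60:145,215:292]=1
k=m&(c.im.max(2)<70)&(P[...,2]>.055);q=P[k];(cx,cy),r=cv2.minEnclosingCircle(q[:,:2].astype(np.float32));print('pad',k.sum(),np.median(q[:,2]),(cx,cy),r)
A=np.c_[q[:,:2]-q[:,:2].mean(0),np.ones(len(q))];print('tilt',np.linalg.lstsq(A,q[:,2],rcond=None)[0])
k=m&(c.im.min(2)>110)&(P[...,2]>.048)&(P[...,2]<.058);q=P[k];print('rim',fit(q),np.median(q[:,2]),cv2.minEnclosingCircle(q[:,:2].astype(np.float32)))
m[:]=0;m[165:250,225:290]=1
k=m&(P[...,2]>.1)&(P[...,2]<.125);q=P[k];print('plate top',k.sum(),q.mean(0),np.median(q[:,2]),cv2.minAreaRect(np.ascontiguousarray(q[:,:2],dtype=np.float32)))
m[:]=0;m[72:232,205:305]=1
k=m&(P[...,2]>.006)&(P[...,2]<.018);L=[];Rr=[]
for v in range(80,228):
    us=np.where(k[v])[0]
    if len(us)>3: L.append(c.onz(us[0]-.5,v,.012)[:2]);Rr.append(c.onz(us[-1]+.5,v,.012)[:2])
for n,a in(('L',np.array(L)),('R',np.array(Rr))):
    f=cv2.fitLine(a.astype(np.float32),cv2.DIST_HUBER,0,.001,.001).ravel();print(n,np.degrees(np.arctan2(f[1],f[0])),f)
for v in (150,170,180,190,200,210,220,230,240): print(v,[(u,*(P[v,u]*1000).round().astype(int).tolist()) for u in range(236,272,6)])
E
```

```text
pad 2243 0.06607427497904905 (0.5316358804702759, -0.05499504879117012) 0.021329868584871292
tilt [ 0.07732549 -0.01365125  0.06742155]
rim (array([ 0.53002311, -0.05451058]), np.float64(0.028371962639102414)) 0.051333770124576295 ((0.5300004482269287, -0.05463944375514984), 0.03137620538473129)
plate top 724 [ 0.51304472 -0.13574074  0.10794638] 0.10836157047628703 ((0.5125976204872131, -0.13706077635288239), (0.0352630540728569, 0.01139343623071909), 77.94990539550781)
L 78.03231 [ 0.20735997  0.9782647   0.47964492 -0.09282591]
R 78.10165 [ 0.20617603  0.9785149   0.5591614  -0.11628895]
150 [(236, 503, -93, 11), (242, 511, -92, 30), (248, 516, -93, 30), (254, 522, -94, 30), (260, 527, -95, 31), (266, 533, -96, 28)]
170 [(236, 498, -112, 11), (242, 506, -110, 30), (248, 512, -111, 29), (254, 518, -113, 28), (260, 523, -114, 29), (266, 529, -115, 29)]
180 [(236, 496, -123, 10), (242, 504, -120, 29), (248, 510, -121, 28), (254, 516, -120, 39), (260, 521, -123, 30), (266, 527, -125, 28)]
190 [(236, 493, -134, 9), (242, 502, -130, 29), (248, 512, -120, 72), (254, 517, -120, 75), (260, 521, -127, 52), (266, 525, -135, 29)]
200 [(236, 491, -144, 12), (242, 497, -145, 12), (248, 514, -120, 102), (254, 518, -121, 102), (260, 519, -137, 49), (266, 522, -150, 11)]
210 [(236, 489, -154, 12), (242, 495, -156, 12), (248, 513, -125, 108), (254, 517, -125, 111), (260, 516, -148, 45), (266, 520, -161, 12)]
220 [(236, 490, -156, 37), (242, 493, -164, 18), (248, 511, -133, 109), (254, 515, -134, 109), (260, 511, -171, 11), (266, 518, -172, 12)]
230 [(236, 493, -156, 63), (242, 491, -175, 19), (248, 509, -141, 109), (254, 514, -141, 110), (260, 509, -182, 12), (266, 515, -183, 11)]
240 [(236, 494, -158, 81), (242, 496, -166, 66), (248, 508, -148, 109), (254, 512, -149, 109), (260, 512, -169, 66), (266, 517, -171, 64)]
```

```bash
python3 - <<'E'
from h import *
c=C('w8');P=c.cloud()
k=(np.hypot(P[...,0]-.5315,P[...,1]+.055)<.017)&(P[...,2]>.055)&(P[...,2]<.08);k[:60]=0;k[145:]=0;q=P[k]
A=np.c_[q[:,:2]-q[:,:2].mean(0),np.ones(len(q))];print('tilt',k.sum(),np.linalg.lstsq(A,q[:,2],rcond=None)[0])
k=(c.im.max(2)<70)&(P[...,2]>.0645)&(P[...,2]<.0685);k[:60]=0;k[145:]=0;k[:,:215]=0;k[:,292:]=0
cs,_=cv2.findContours(k.astype(np.uint8),cv2.RETR_EXTERNAL,cv2.CHAIN_APPROX_NONE);a=max(cs,key=cv2.contourArea)[:,0];pts=np.array([c.onz(u,v,.067) for u,v in a]);print(fit(pts))
cv2.imwrite('pics/w8z.png',cv2.resize(c.im[60:150,200:310,::-1],None,fx=6,fy=6,interpolation=cv2.INTER_CUBIC))
E
```

```text
tilt 1480 [-0.00256315  0.00778685  0.06608573]
(array([ 0.5315874 , -0.05518073]), np.float64(0.020365488932736715))
```

View pics/w8z.png

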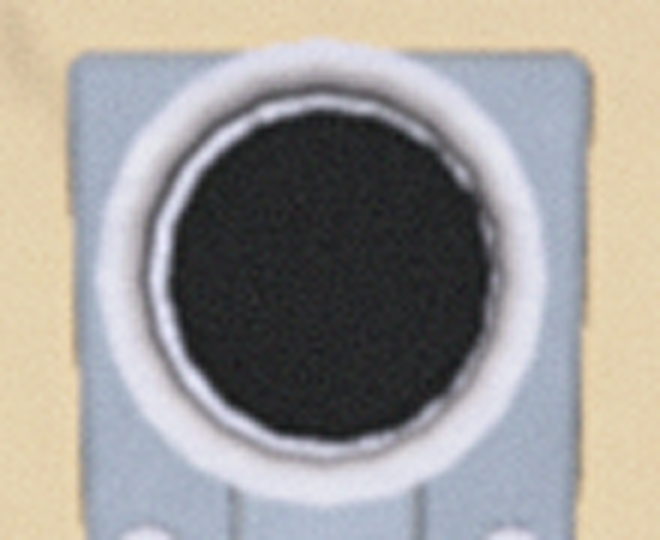

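```bash
python3 - <<'E'
from h import *
c=C('w4');P=c.cloud()
sub=c.im[40:112,85:150];cv2.imwrite('pics/w4z.png',cv2.resize(c.im[0:130,70:170,::-1],None,fx=4.5,fy=4.5,interpolation=cv2.INTER_CUBIC))
g=c.im.max(2).astype(int)
m=np.zeros(g.shape,bool);m[48:102,92:142]=1
k=m&(g<150);n,l,st,ce=cv2.connectedComponentsWithStats(k.astype(np.uint8));
for i in range(1,n):
    if st[i,4]>30: print(st[i],ce[i])
i=1+st[1:,4].argmax();a=(l==i).astype(np.uint8);cs,_=cv2.findContours(a,cv2.RETR_EXTERNAL,cv2.CHAIN_APPROX_NONE);e=cv2.fitEllipse(max(cs,key=cv2.contourArea));print(e)
u,v=e[0];q=P[int(v)-3:int(v)+4,int(u)-3:int(u)+4].reshape(-1,3);print('centre depth pt',np.median(q,0)); 
k=m&(l==i);print('ring pts',np.median(P[k],0),fit(P[k]))
for zz in(.092,.095,.098):print(zz,c.onz(u,v,zz))
# lug plane
k=np.zeros(g.shape,bool);k[20:110,88:160]=1;k&=(abs(P[...,2]-.095)<.012)&(g>150);q=P[k];A=np.c_[q[:,:2]-q[:,:2].mean(0),np.ones(len(q))];print('lug',k.sum(),q.mean(0),np.linalg.lstsq(A,q[:,2],rcond=None)[0])
E
```

```text
[ 97  55  42  42 938] [118.52665245  75.31343284]
((117.37360382080078, 75.30191802978516), (37.90631103515625, 44.893802642822266), 136.52903747558594)
centre depth pt [0.54948705 0.07638632 0.09713197]
ring pts [0.55095655 0.07677805 0.09571675] (array([0.55951578, 0.07720458]), np.float64(0.014544642429242936))
0.092 [0.54744155 0.07601887 0.092     ]
0.095 [0.54877056 0.07617713 0.095     ]
0.098 [0.55009957 0.0763354  0.098     ]
lug 4761 [0.55046508 0.08338071 0.09374127] [-0.00953014  0.06489434  0.09374127]
```

View pics/w4z.png

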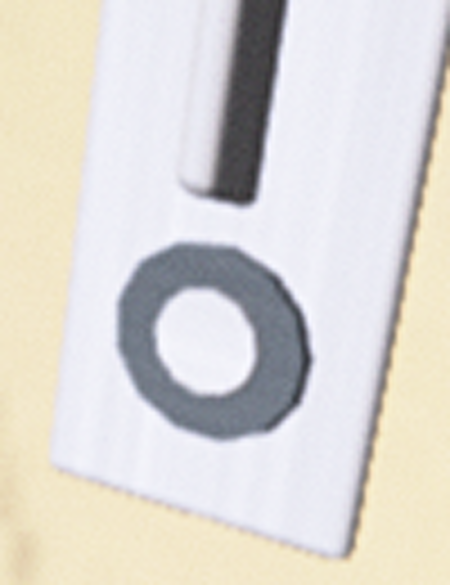

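```bash
python3 - <<'E'
from h import *
def ring(f,box,thr):
    c=C(f);x0,y0,x1,y1=box;g=c.im.max(2);m=np.zeros(g.shape,bool);m[y0:y1,x0:x1]=1
    k=(m&(g<thr)).astype(np.uint8);n,l,st,ce=cv2.connectedComponentsWithStats(k);i=1+st[1:,4].argmax()
    cs,_=cv2.findContours((l==i).astype(np.uint8),cv2.RETR_EXTERNAL,cv2.CHAIN_APPROX_NONE);e=cv2.fitEllipse(max(cs,key=cv2.contourArea))
    print(f,e,st[i],c.onz(*e[0],.0955),c.pt(*e[0]));return c,e[0]
rs=[ring('w4',(92,48,142,102),150),ring('w2',(0,150,55,210),150)]
try: rs.append(ring('top0',(228,180,248,197),135))
except Exception as x: print(x)
# triangulate w2/w4
A=[];b=[]
for c,(u,v) in rs[:2]:
    r=c.ray(u,v);r/=np.linalg.norm(r);M=np.eye(3)-np.outer(r,r);A.append(M);b.append(M@c.pos)
print('tri',np.linalg.solve(sum(A),sum(b)))
# table lug direction from w4: left,right edges at z~.094
c=C('w4');P=c.cloud();k=(abs(P[...,2]-.094)<.012)&(c.im.min(2)>60);L=[];Q=[]
for v in range(5,95):
    us=np.where(k[v,80:190])[0]+80
    if len(us)>10: L.append(c.onz(us[0]-.5,v,.094)[:2]);Q.append(c.onz(us[-1]+.5,v,.094)[:2])
for n,a in(('L',np.array(L)),('R',np.array(Q))):
    f=cv2.fitLine(a.astype(np.float32),cv2.DIST_HUBER,0,.001,.001).ravel();print(n,np.degrees(np.arctan2(f[1],f[0])),f)
E
```

```text
w4 ((117.37360382080078, 75.30191802978516), (37.90631103515625, 44.893802642822266), 136.52903747558594) [ 97  55  42  42 938] [0.54899207 0.07620351 0.0955    ] [0.54941532 0.07625391 0.09645543]
w2 ((24.34612274169922, 179.99754333496094), (45.82704544067383, 55.733428955078125), 122.34478759765625) [   0  156   53   49 1492] [0.54990768 0.07605322 0.0955    ] [0.55133198 0.07618    0.09720742]
top0 ((239.68405151367188, 187.6973114013672), (6.958353519439697, 7.219053745269775), 143.7721405029297) [236 184   8   8  33] [0.54642486 0.07617714 0.0955    ] [0.54582963 0.07588207 0.09960059]
tri [0.5479677  0.07598095 0.09317814]
L -87.43485 [ 0.04475524 -0.998998    0.52745104  0.08434918]
R -88.35726 [ 0.02866717 -0.999589    0.5713184   0.09891492]
```

Request:
step_arm(series=[[[0.045, -0.009, -0.012, 0, -0.5], [0.045, -0.009, -0.012, 0, -0.5], [0.045, -0.009, -0.012, -0.02, -0.5], [0.045, -0.009, -0.012, -0.045, -0.5], [0.045, -0.009, -0.012, -0.065, -0.5], [0.045, -0.009, -0.012, -0.08, -0.5], [0.045, -0.009, -0.012, -0.086, -0.5], [0.045, -0.009, -0.012, -0.086, -0.5]]])

```text
clock: 11.35
position: [0.5111, -0.136, 0.0652]
ee_rot: [-2.438, -1.972, 0.008]
force: [-0.6, 0.3, 0.3]
width: 0.491
```

```bash
python3 - <<'E'
from h import *
o=observe();p,im,d=snap('wrist','w9');o=observe();print(o['clock'],o['position'],o['ee_rot'],o['width']*.0918,o['force'])
snap('side','s2')
E
```

```text
11.4 [ 0.51188621 -0.1362874   0.06640793] [-2.43938752 -1.97318634  0.00649592] 0.04508685929130797 [-0.10837071  1.29277618  0.18559078]
```

View pics/w9.png

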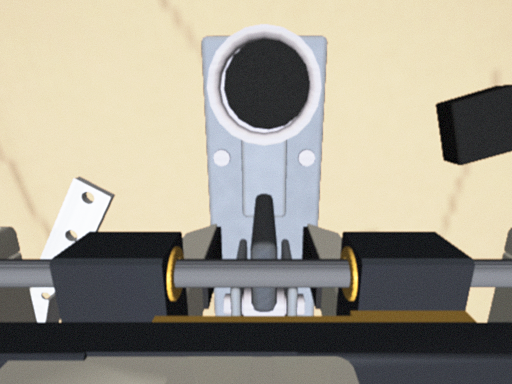

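View pics/s2.png

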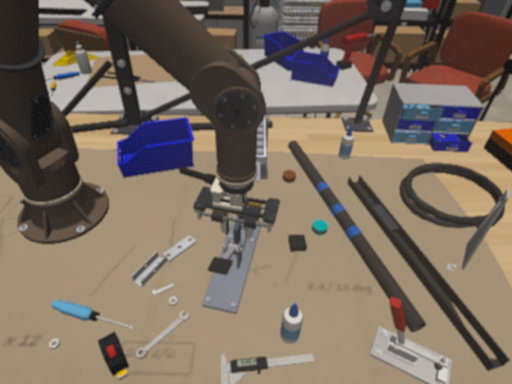

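Plate is centred between the fingers. Close on it.

Request:
step_arm(series=[[[0.0, 0, 0, 0, 0], [0.0, 0, 0, 0, 0], [0.0, 0, 0, 0, 0], [0.0, 0, 0, 0, 0], [0.0, 0, 0, 0, 0], [0.0, 0, 0, 0, 0], [0.0, 0, 0, 0, 0], [0.0, 0, 0, 0, 0], [0.0, 0, 0, 0, 0]]], squeeze=50)

```text
clock: 12.2
position: [0.5124, -0.1367, 0.0674]
ee_rot: [-2.441, -1.974, 0.005]
force: [-2.9, 0.5, 5.9]
width: 0.13
```

```bash
python3 - <<'E'
from h import *
o=observe();p,im,d=snap('wrist','w10');o=observe();print(o['clock'],o['position'],o['ee_rot'],o['width']*.0918,o['force'],o['ft_torque'])
c=C('w10');P=c.cloud()
def meas(c,P,box):
    x0,y0,x1,y1=box;m=np.zeros(c.d.shape,bool);m[y0:y1,x0:x1]=1
    k=m&(c.im.max(2)<70)&(P[...,2]>.06)&(P[...,2]<.072)
    cs,_=cv2.findContours(k.astype(np.uint8),cv2.RETR_EXTERNAL,cv2.CHAIN_APPROX_NONE);a=max(cs,key=cv2.contourArea)[:,0];pts=np.array([c.onz(u,v,.067) for u,v in a]);print('pad',fit(pts))
    k=m&(c.im.min(2)>110)&(P[...,2]>.048)&(P[...,2]<.058);q=P[k];print('rim',fit(q),cv2.minEnclosingCircle(q[:,:2].astype(np.float32)))
meas(c,P,(200,20,330,150))
E
```

```text
12.25 [ 0.512353   -0.1366829   0.06741964] [-2.44084168 -1.9736544   0.00542719] 0.011254446144253109 [-3.75920415  0.34095336  6.0473367 ] [-0.062881   0.2727333  0.0697936]
pad (array([ 0.53190836, -0.05520727]), np.float64(0.020838739788719796))
rim (array([ 0.530342  , -0.05481457]), np.float64(0.028328273590440232)) ((0.5303606390953064, -0.054907575249671936), 0.031510625034570694)
```

View pics/w10.png

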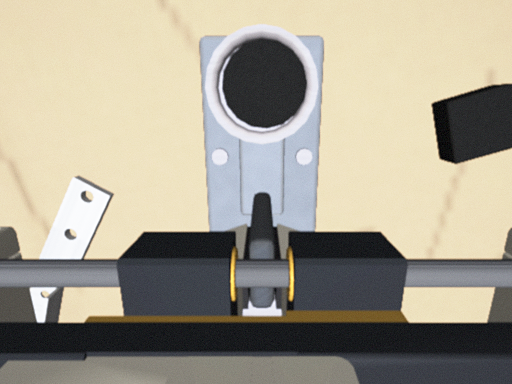

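Request:
step_arm(series=[[[0.0, 0.003, 0.004, 0.0005, 1], [0.0, 0.006, 0.008, 0.0005, 2], [0.0, 0.009, 0.013, 0.0005, 3], [0.0, 0.012, 0.018, 0.0005, 4], [0.0, 0.015, 0.023, 0.0005, 5], [0.0, 0.018, 0.028, 0.0005, 6], [0.0, 0.021, 0.033, 0.0005, 7], [0.0, 0.024, 0.038, 0.0005, 8], [0.0, 0.027, 0.043, 0.0005, 9], [0.0, 0.03, 0.048, 0.0005, 10], [0.0, 0.033, 0.053, 0.0005, 11], [0.0, 0.035, 0.058, 0.0005, 12], [0.0, 0.035, 0.06, 0.0005, 12], [0.0, 0.035, 0.06, 0.0005, 12]]])

```text
clock: 13.42
position: [0.5474, -0.0756, 0.0679]
ee_rot: [-2.22, -2.219, 0.005]
force: [-0.1, -0.4, -9.0]
width: 0.128
```

```bash
cat >> h.py <<'E'
def meas(c,P,box):
    x0,y0,x1,y1=box;m=np.zeros(c.d.shape,bool);m[y0:y1,x0:x1]=1
    k=m&(c.im.max(2)<70)&(P[...,2]>.06)&(P[...,2]<.072)
    cs,_=cv2.findContours(k.astype(np.uint8),cv2.RETR_EXTERNAL,cv2.CHAIN_APPROX_NONE);a=max(cs,key=cv2.contourArea)[:,0];pts=np.array([c.onz(u,v,.067) for u,v in a]);print('pad',fit(pts))
    k=m&(c.im.min(2)>110)&(P[...,2]>.048)&(P[...,2]<.058);q=P[k];print('rim',fit(q),cv2.minEnclosingCircle(q[:,:2].astype(np.float32)))
E
python3 - <<'E'
from h import *
o=observe();p,im,d=snap('wrist','w11');o=observe();print(o['clock'],o['position'],o['ee_rot'],o['width']*.0918,o['force'],o['ft_torque'])
T=R.from_rotvec(o['ee_rot']).as_matrix();print(np.degrees(np.arctan2(T[1,0],T[0,0])))
c=C('w11');P=c.cloud();meas(c,P,(190,10,340,160))
E
```

```text
13.4667 [ 0.54719297 -0.07635915  0.067845  ] [-2.22084627 -2.21841073  0.00604639] 0.01170804488345402 [-0.37666662 -0.51801113 -8.19794096] [ 0.05659942 -0.06253202  0.03418018]
89.93725010475654
pad (array([0.54958228, 0.00805204]), np.float64(0.020883758331031694))
rim (array([0.5479572 , 0.00812154]), np.float64(0.02827840213186496)) ((0.547934353351593, 0.008186545222997665), 0.031622264534235)
```

View pics/w11.png

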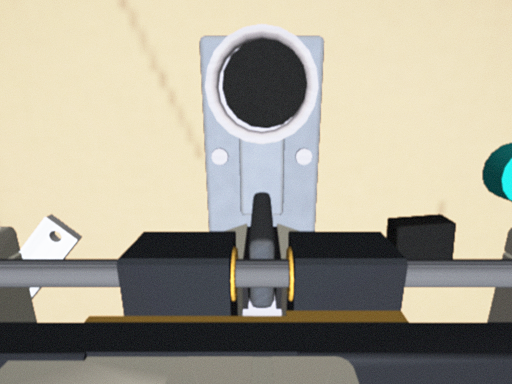

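Request:
step_arm(series=[[[0.0, 0, 0.005, 0, 0], [0.0, 0, 0.012, 0, 0], [0.0, 0, 0.019, 0, 0], [0.0, 0, 0.026, 0, 0], [0.0, 0, 0.033, 0, 0], [0.0, 0, 0.04, 0, 0], [0.0, 0, 0.047, 0, 0], [0.0, 0, 0.054, 0, 0], [0.0, 0, 0.06, 0, 0], [0.0, 0, 0.065, 0, 0], [0.0, 0, 0.069, 0, 0], [0.0, 0, 0.069, -0.0005, 0], [0.0, 0, 0.069, -0.0005, 0], [0.0, 0, 0.069, -0.0005, 0]]])

```text
clock: 14.63
position: [0.5475, -0.0074, 0.0675]
ee_rot: [-2.221, -2.219, 0.005]
force: [0.2, 1.0, -6.4]
width: 0.128
```

```bash
python3 - <<'E'
from h import *
o=observe();p,im,d=snap('wrist','w12');o=observe();print(o['clock'],o['position'],o['ee_rot'],o['width']*.0918,o['force'],o['ft_torque'])
snap('side','s3');snap('top','t3')
c=C('s3');cv2.imwrite('pics/s3z.png',cv2.resize(c.im[100:300,180:330,::-1],None,fx=3,fy=3,interpolation=cv2.INTER_CUBIC))
E
```

```text
14.6833 [ 0.54748515 -0.00758798  0.06751723] [-2.22136314 -2.21854024  0.00549551] 0.01172372933288386 [ 0.43250036  1.43035204 -5.98089267] [ 0.34676744 -0.18322599  0.01501243]
```

View pics/w12.png

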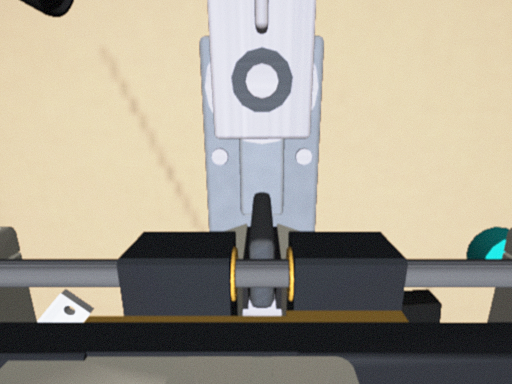

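View pics/s3z.png

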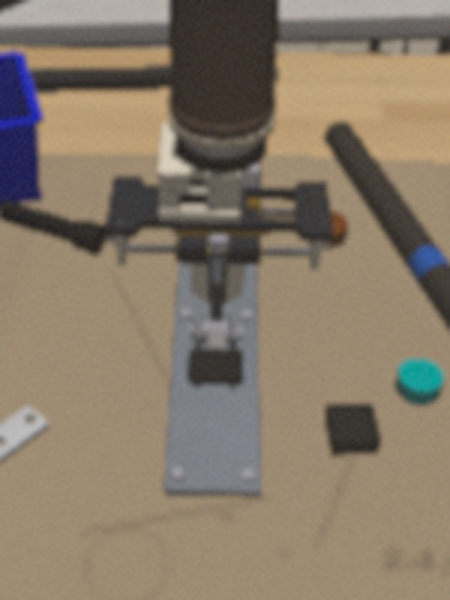

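```bash
python3 - <<'E'
from h import *
c=C('w12');P=c.cloud();g=c.im.max(2)
m=np.zeros(g.shape,bool);m[40:120,222:302]=1
k=(m&(g<150)).astype(np.uint8);n,l,st,ce=cv2.connectedComponentsWithStats(k);i=1+st[1:,4].argmax()
cs,_=cv2.findContours((l==i).astype(np.uint8),cv2.RETR_EXTERNAL,cv2.CHAIN_APPROX_NONE);e=cv2.fitEllipse(max(cs,key=cv2.contourArea));print(e)
u,v=e[0];print(c.onz(u,v,.0955),np.median(P[int(v)-3:int(v)+4,int(u)-3:int(u)+4].reshape(-1,3),0))
k=np.zeros(g.shape,bool);k[5:135,212:312]=1;k&=(abs(P[...,2]-.094)<.012);q=P[k];A=np.c_[q[:,:2]-q[:,:2].mean(0),np.ones(len(q))];print('lug',k.sum(),q.mean(0),np.linalg.lstsq(A,q[:,2],rcond=None)[0])
# lug end edge
print([ (v,P[v,262].round(4)) for v in range(128,146,2)])
E
```

```text
((261.6279296875, 79.63436126708984), (58.439701080322266, 61.9099006652832), 177.7619171142578)
[0.54855416 0.0761003  0.0955    ] [0.54830623 0.07622254 0.0971442 ]
lug 12573 [0.54852193 0.07936056 0.09378002] [-0.00251353  0.06567419  0.09378002]
[(128, array([0.5487, 0.0559, 0.0916])), (130, array([0.5487, 0.055 , 0.0902])), (132, array([0.5487, 0.0541, 0.0911])), (134, array([0.5487, 0.0533, 0.0915])), (136, array([0.5487, 0.0523, 0.0907])), (138, array([0.5485, 0.0478, 0.0531])), (140, array([0.5485, 0.0466, 0.0525])), (142, array([0.5485, 0.0453, 0.0511])), (144, array([0.5484, 0.0414, 0.028 ]))]
```

Request:
step_arm(series=[[[0.0, 0, 0, -0.0007, 0], [0.0, 0, 0, -0.0007, 0], [0.04, 0, 0, -0.0007, 0], [0.04, 0, 0, -0.0007, 0], [0.04, 0, 0, -0.0007, 0], [0.04, 0, 0, -0.0007, 0], [0.04, 0, 0, -0.0007, 0], [0.04, 0, 0, 0.02, 0], [0.04, 0, 0, 0.05, 0], [0.04, 0, 0, 0.09, 0], [0.04, 0, -0.04, 0.12, 0], [0.0, 0, -0.08, 0.13, 0], [0.0, 0, -0.12, 0.13, 0], [0.0, 0, -0.16, 0.13, 0], [0.0, 0, -0.19, 0.13, 0], [0.0, 0, -0.19, 0.13, 0], [0.0, 0, -0.19, 0.13, 0]]])

```text
clock: 16.2
position: [0.5469, -0.2005, 0.1972]
ee_rot: [-2.227, -2.213, 0.007]
force: [0.9, 0.4, -0.5]
width: 0.051
```

```bash
python3 - <<'E'
from h import *
o=observe();p,im,d=snap('wrist','w13');o=observe();print(o['clock'],o['position'],o['ee_rot'],o['width']*.0918,o['force'],o['ft_torque'])
E
```

```text
16.25 [ 0.54731965 -0.19796487  0.19728796] [-2.22307249 -2.21605769  0.00502523] 0.0020098351056492955 [-0.08930102  0.38331073 -0.63307407] [ 0.04020408 -0.0792905   0.03028678]
```

View pics/w13.png

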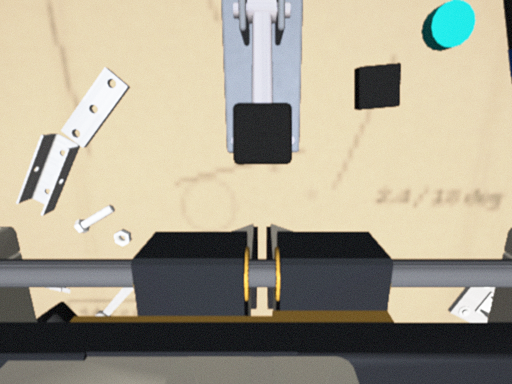

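```bash
python3 - <<'E'
from h import *
c=C('w13');P=c.cloud();m=np.zeros(c.d.shape,bool);m[95:170,225:300]=1
k=m&(c.im.max(2)<70)&(P[...,2]>.11);q=P[k];print(k.sum(),q.mean(0),np.percentile(q,[1,99],axis=0))
A=np.c_[q[:,:2]-q[:,:2].mean(0),np.ones(len(q))];print(np.linalg.lstsq(A,q[:,2],rcond=None)[0]);print(cv2.minAreaRect(np.ascontiguousarray(q[:,:2],dtype=np.float32)))
snap('side','s4');s=C('s4');cv2.imwrite('pics/s4z.png',cv2.resize(s.im[100:300,180:330,::-1],None,fx=3,fy=3,interpolation=cv2.INTER_CUBIC))
snap('top','t4');s=C('t4');cv2.imwrite('pics/t4z.png',cv2.resize(s.im[140:240,140:340,::-1],None,fx=4,fy=4,interpolation=cv2.INTER_CUBIC))
E
```

```text
3357 [ 0.54796963 -0.14631673  0.13526853] [[ 0.52746491 -0.16698342  0.12734894]
 [ 0.56845432 -0.12603889  0.14063341]]
[ 0.00608126 -0.16670122  0.13526853]
((0.5481899380683899, -0.14665645360946655), (0.04198358580470085, 0.042547523975372314), 0.3082323968410492)
```

View pics/s4z.png

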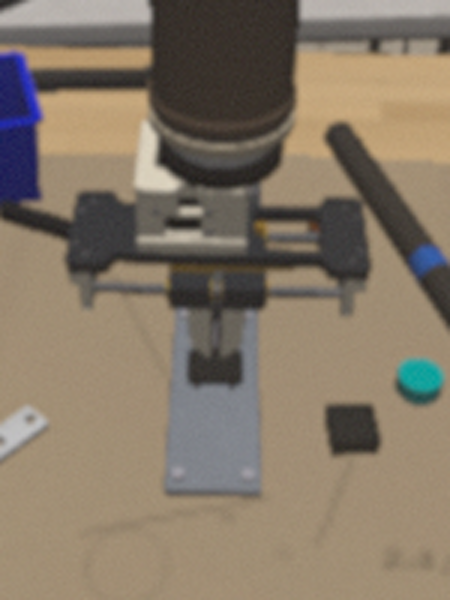

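View pics/t4z.png

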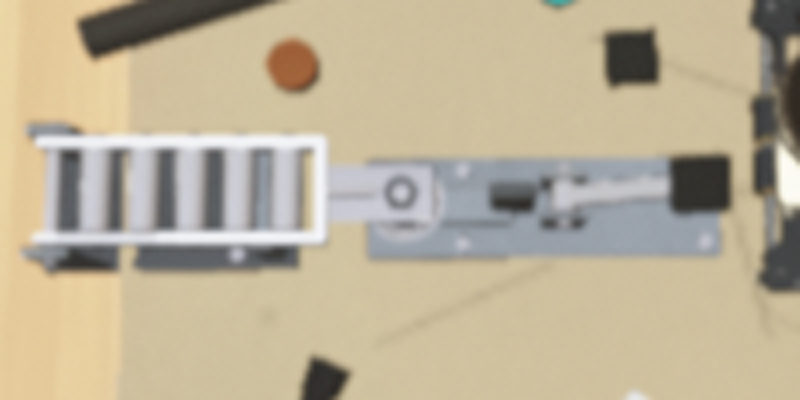

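Request:
step_arm(series=[[[0.0, 0.001, 0.03, 0, 0], [0.0, 0.001, 0.0455, -0.02, 0], [0.0, 0.001, 0.0455, -0.04, 0], [0.0, 0.001, 0.0455, -0.053, 0], [0.0, 0.001, 0.0455, -0.058, 0], [0.0, 0.001, 0.0455, -0.061, 0], [0.0, 0.001, 0.0455, -0.061, 0]]], squeeze=30)

```text
clock: 16.93
position: [0.5488, -0.1496, 0.1365]
ee_rot: [-2.217, -2.221, 0.004]
force: [0.0, 0.3, 0.3]
width: 0.005
```

```bash
python3 - <<'E'
from h import *
o=observe();p,im,d=snap('wrist','w14');o=observe();print(o['clock'],o['position'],o['ee_rot'],o['width']*.0918,o['force'],o['ft_torque'])
E
```

```text
16.9833 [ 0.54914005 -0.1499691   0.13703972] [-2.21858282 -2.22109269  0.00358561] 0.00020819632134886766 [-0.39679309  0.85891417  0.40663957] [-0.04152973 -0.07662261  0.03486126]
```

View pics/w14.png

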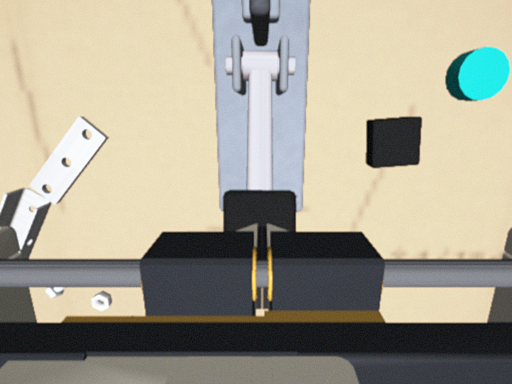

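Request:
step_arm(series=[[[0.0, -0.001, -0.0025, -0.002, 0], [0.0, -0.001, -0.0035, -0.006, 0], [0.0, -0.001, -0.006, -0.01, 0], [0.0, -0.001, -0.0085, -0.015, 0], [0.0, -0.001, -0.0105, -0.02, 0], [0.0, -0.001, -0.0122, -0.024, 0], [0.0, -0.001, -0.0122, -0.024, 0]]])

```text
clock: 17.57
position: [0.548, -0.1629, 0.1122]
ee_rot: [-2.219, -2.22, 0.004]
force: [1.1, -1.7, 3.7]
width: 0.001
```

```bash
python3 - <<'E'
from h import *
o=observe();p,im,d=snap('wrist','w15');o=observe();print(o['clock'],o['position'],o['ee_rot'],o['width']*.0918,o['force'],o['ft_torque'])
snap('top','t5');s=C('t5');cv2.imwrite('pics/t5z.png',cv2.resize(s.im[140:240,140:340,::-1],None,fx=4,fy=4,interpolation=cv2.INTER_CUBIC))
E
```

```text
17.6167 [ 0.54800486 -0.16261341  0.11259643] [-2.21894385 -2.220255    0.00413712] 0.00026379099875784695 [ 0.12633413 -1.36311122  3.4707376 ] [-0.53829057 -0.22737287  0.00210298]
```

View pics/w15.png

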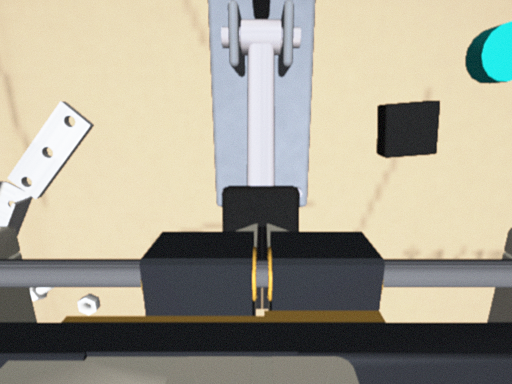

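View pics/t5z.png

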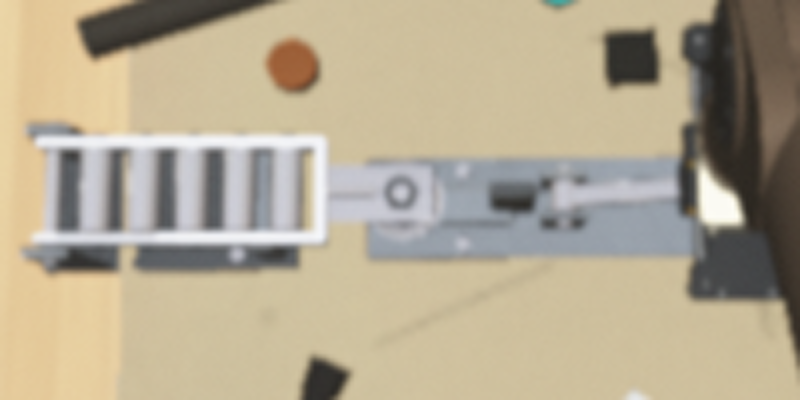

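Request:
step_arm(series=[[[0.0, 0, -0.0022, -0.005, 0], [0.0, 0, -0.0042, -0.01, 0], [0.0, 0, -0.006, -0.0155, 0], [0.0, 0, -0.0075, -0.021, 0], [0.0, 0, -0.0087, -0.0265, 0], [0.0, 0, -0.0097, -0.032, 0], [0.0, 0, -0.0097, -0.032, 0]]])

```text
clock: 18.25
position: [0.5481, -0.1718, 0.0805]
ee_rot: [-2.218, -2.221, 0.004]
force: [0.5, -0.7, 6.5]
width: 0.004
```

```bash
python3 - <<'E'
from h import *
o=observe();p,im,d=snap('wrist','w16');o=observe();print(o['clock'],o['position'],o['ee_rot'],o['width']*.0918,o['force'],o['ft_torque'])
snap('top','t6');s=C('t6');cv2.imwrite('pics/t6z.png',cv2.resize(s.im[140:240,140:340,::-1],None,fx=4,fy=4,interpolation=cv2.INTER_CUBIC))
E
```

```text
18.3 [ 0.5481649  -0.17167868  0.08084784] [-2.21817747 -2.22071389  0.00353874] 0.0002752634690847302 [ 0.34772684 -0.13393375  8.19043421] [-0.04711738 -0.03520356  0.01814357]
```

View pics/w16.png

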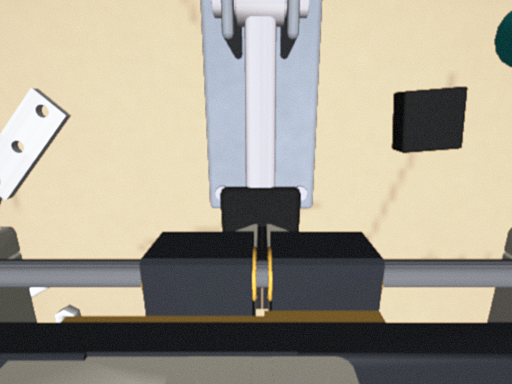

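View pics/t6z.png

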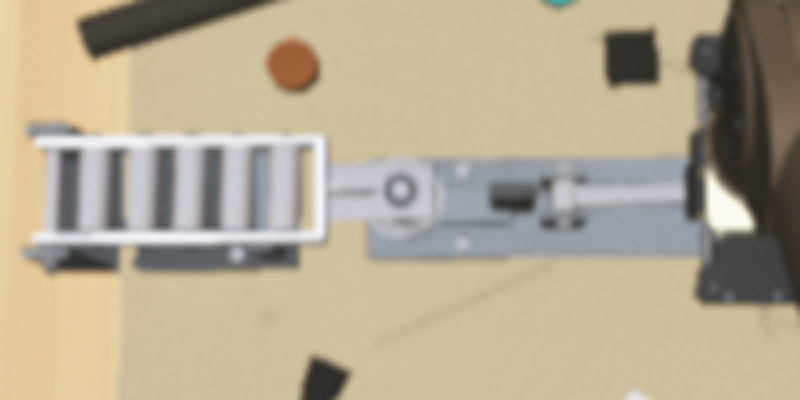

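Request:
step_arm(series=[[[0.0, 0, -0.0005, -0.004, 0], [0.0, 0, -0.001, -0.008, 0], [0.0, 0, -0.0013, -0.012, 0], [0.0, 0, -0.0015, -0.015, 0], [0.0, 0, -0.0015, -0.015, 0]]])

```text
clock: 18.77
position: [0.5482, -0.1731, 0.0661]
ee_rot: [-2.218, -2.221, 0.004]
force: [-0.3, -1.8, 8.1]
width: 0.006
```

```bash
python3 - <<'E'
from h import *
o=observe();print(o['clock'],o['position'],o['force'],o['ft_torque'])
snap('top','t7');c=C('t7');P=c.cloud()
k=np.zeros(c.d.shape,bool);k[178:198,224:247]=1;k&=(P[...,2]>.08)&(P[...,2]<.13);q=P[k];A=np.c_[q[:,:2]-q[:,:2].mean(0),np.ones(len(q))];print('lug',k.sum(),q.mean(0),np.linalg.lstsq(A,q[:,2],rcond=None)[0])
print(observe()['force'])
E
```

```text
18.7667 [ 0.54818677 -0.17314706  0.06609973] [-0.28136852 -1.84860235  8.10636581] [-0.35381359  0.08008923  0.02947299]
lug 362 [0.54583952 0.0885044  0.11120472] [0.11413794 0.07900041 0.11120472]
[-0.75428349 -1.90607963  8.70421631]
```

Request:
step_arm(series=[[[0.0, 0, 0, -0.002, 0], [0.0, 0, 0, -0.004, 0], [0.0, 0, 0, -0.005, 0], [0.0, 0, 0, -0.005, 0], [0.0, 0, 0, -0.005, 0]]])

```text
clock: 19.23
position: [0.5482, -0.1732, 0.0618]
ee_rot: [-2.219, -2.221, 0.004]
force: [-0.3, -2.3, 7.9]
width: 0.005
```

```bash
python3 - <<'E'
from h import *
o=observe();print(o['clock'],o['position'],o['force'],o['ft_torque'])
snap('side','s8');snap('top','t8')
c=C('s8');cv2.imwrite('pics/s8z.png',cv2.resize(c.im[100:300,180:330,::-1],None,fx=3,fy=3,interpolation=cv2.INTER_CUBIC))
for f in('top0','t4','t7','t8'):
    c=C(f);P=c.cloud()
    # lug flat area and table frame rails heights: median z vs y
    print(f,[ (round(float(np.median(P[v0:v1,u0:u1,1])),3),round(float(np.median(P[v0:v1,u0:u1,2])),4)) for v0,v1,u0,u1 in((180,185,226,246),(191,196,226,246),(174,176,160,215))])
E
```

```text
19.2333 [ 0.54824575 -0.17322819  0.06179459] [-0.34306591 -2.26139408  7.86393144] [-0.35114917  0.06045728 -0.037639  ]
top0 [(0.09, 0.0946), (0.09, 0.0947), (0.23, 0.1275)]
t4 [(0.091, 0.0944), (0.09, 0.0947), (0.23, 0.1279)]
t7 [(0.088, 0.1123), (0.089, 0.1101), (0.228, 0.1341)]
t8 [(0.087, 0.1141), (0.089, 0.1127), (0.227, 0.1351)]
```

View pics/s8z.png

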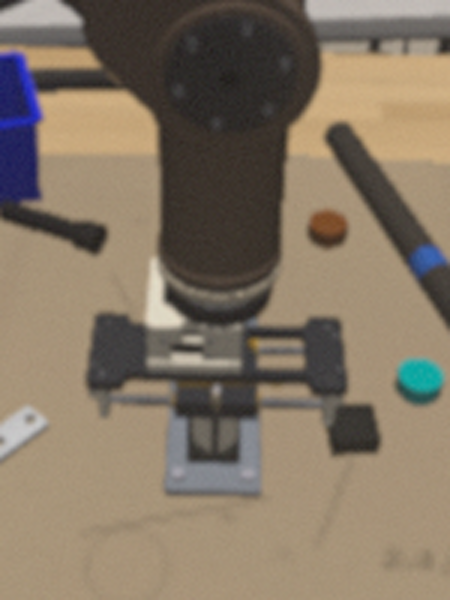

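Request:
step_arm(series=[[[0.0, 0, 0, -0.0015, 0], [0.0, 0, 0, -0.003, 0], [0.0, 0, 0, -0.003, 0], [0.0, 0, 0, -0.003, 0]]])

```text
clock: 19.67
position: [0.5484, -0.1732, 0.0603]
ee_rot: [-2.219, -2.222, 0.004]
force: [-4.9, -0.6, 18.6]
width: 0.007
```

```bash
python3 - <<'E'
from h import *
o=observe();print(o['clock'],o['position'],o['force'],o['ft_torque'])
snap('top','t9')
for f in('t8','t9'):
    c=C(f);P=c.cloud()
    print(f,[ (round(float(np.median(P[v0:v1,u0:u1,1])),3),round(float(np.median(P[v0:v1,u0:u1,2])),4)) for v0,v1,u0,u1 in((180,185,226,246),(191,196,226,246),(174,176,160,215))])
E
```

```text
19.6667 [ 0.54841973 -0.1732489   0.06029052] [-4.89609696 -0.60636799 18.625744  ] [-0.11395879  0.83407078  0.01978769]
t8 [(0.087, 0.1141), (0.089, 0.1127), (0.227, 0.1351)]
t9 [(0.088, 0.1143), (0.089, 0.1132), (0.229, 0.1355)]
```

```bash
python3 - <<'E'
from h import *
a=C('t4').im;b=C('t9').im
z=lambda i:cv2.resize(i[140:240,140:340,::-1],None,fx=3.9,fy=2.9,interpolation=cv2.INTER_CUBIC)
cv2.imwrite('pics/cmp.png',np.vstack([z(a),z(b)]))
# shift of base plate front edge region via phase correlation on bolts area
for box in((206,176,262,206),(250,178,300,204)):
    x0,y0,x1,y1=box;g=[cv2.cvtColor(i,cv2.COLOR_RGB2GRAY)[y0:y1,x0:x1].astype(np.float32) for i in(a,b)];print(cv2.phaseCorrelate(*g))
for f in('t4','t9'):
    c=C(f);P=c.cloud();k=(abs(P[...,2]-.012)<.005);
    us=[];ue=[]
    for u in range(258,300):
        col=np.where((c.im[170:215,u].astype(int)[:,2]>c.im[170:215,u].astype(int)[:,0]-8))[0]+170
        if len(col): us.append(col[0]);ue.append(col[-1])
    print(f,np.polyfit(range(len(us)),us,1),np.polyfit(range(len(ue)),ue,1))
o=observe();print(o['clock'],o['position'],o['force'])
E
```

```text
((-0.36499390958264755, -0.6370651602089055), 0.9856395085652669)
((0.0014143761077534123, 0.4969086085054055), 1.0082055734705042)
t4 [5.26280346e-16 1.80000000e+02] [2.41339043e-15 2.03000000e+02]
t9 [5.26280346e-16 1.80000000e+02] [2.41339043e-15 2.03000000e+02]
19.7167 [ 0.54843046 -0.17325679  0.06031488] [-3.11180776 -0.96512994 18.54776895]
```

View pics/cmp.png

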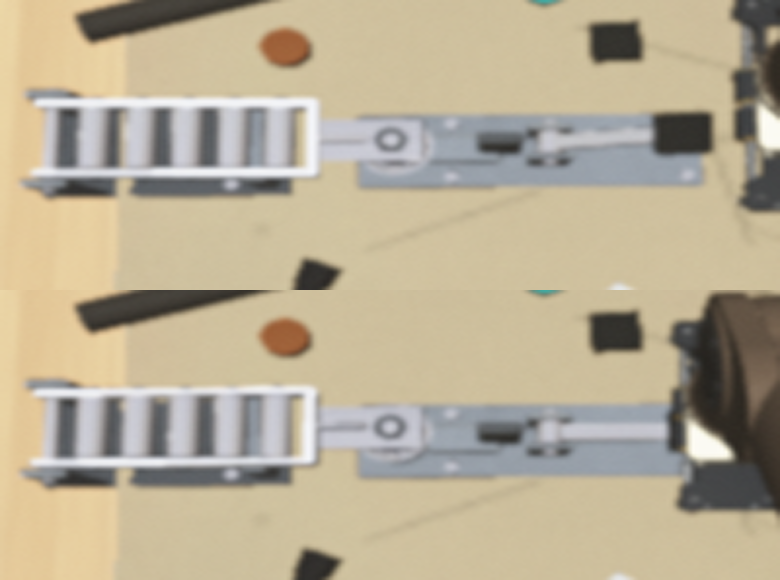

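```bash
python3 - <<'E'
from cell import observe,arm
print(arm.sign_off());o=observe();print(o['clock'],o['position'],o['force'])
E
```

```text
the job is handed in; nothing more can be done
None
the job is handed in; nothing more can be done
```

The job is done and handed in at about 19.7 s of the 59 s; no verdict is given. I put the round pad in the saddle cup and let go. I then slid the jack, turned 12°, under the lift point, and pressed the handle to its stop, still holding it at hand-in.

**Last checks**
- **Pad in cup:** it lies flat, about 1.5 mm off the cup centre.
- **Pad under the lift point:** it is within about 2 mm. This was worked out from the grip pose, because the lug hides the pad from the cameras.
- **Table:** the lug rose about 19 mm of the 20 mm needed, measured with the top camera's depth. I read that as level; the slope I got directly from that depth (0.08–0.11) was too noisy to use.
- **Handle:** the fingers held it at its stop with about 18.5 N.
- **Jack and bystanders:** the jack showed no shift in the top view during the press. The square pad and torch look unmoved, and nothing was done near the glue bottle, though I did not check it at the end.

**What failed or disagreed**
- **First two grasps:** both closed above the pad without moving it. The first also lifted off too soon, because the fingers close slowly.
- **Fingertip position:** in the wrist images the fingertips sit about 6 mm behind the TCP, not 14 mm ahead as stated. I worked about 20 mm lower from then on, and contact agreed with that.
- **Depth readings:** wrist depth read about 1–1.5 mm low. The top camera's x differed from the wrist's by 2–3 mm, so I used the wrist camera.

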